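# Set the root gap of a tube butt joint with a gap gauge

### The arm

A 6-joint arm with a two-finger parallel gripper is mounted at the origin on the work surface. World frame = base frame: x ahead of the robot, y to its left, z up, the work surface at z = 0. Lengths are in m, angles in rad, forces in N, time in s.
With the tool pointing down it reaches from about 0.375 to 0.9 m from the base axis. Payload 3.1 kg.
Tool frame: the origin (TCP) lies between the finger pads; the fingertips stand 22 mm ahead of it and the grasp point (between the pads) lies 3 mm ahead of it; z points along the fingers, y is the direction in which the jaws open and shut (so a half turn about z gives the same grasp; the last joint's range is limited). The gripper opens to 85 mm and grips with 20 to 120 N. Pads are 22 mm wide; open, the fingers measure 114 mm over their backs; the gripper's body (76 mm by 85 mm) begins 54 mm behind the grasp point. The pads swing forward as they close: fully open they stand 13 mm farther back than shut.
Start: joints at [-1.333, 0.527, 1.433, -0, 1.181, -0.178], TCP at [0.253, -0.571, 0.232] pointing down, gripper open.
Joint ranges: [-3.08, 3.08], [-0.75, 2.2], [0.22, 2.44], [-1.43, 4.57], [0, 2.65], [-2.85, 2.85]. Speed limits (rad/s): [2.79, 2.79, 3.14, 3.14, 3.14, 3.14].

### API

Orientations are given as a 3x3 rotation matrix whose columns are the frame's x, y, z axes.
In Python, from bench import env gives the robot as it stands.
- The arm moves only by the shell command python3 -m jog 'ROWS' [FORCE]. ROWS is JSON, a list that holds one entry, the list of rows, each a list of 5 numbers: the shift along the tool's x, y, z in m, then the turn about the tool's z in degrees, then the finger opening in m, from 0 to 0.0854. A call has 1 to 5 rows; each row shifts and turns the commanded pose from where the row before left it, along the tool's axes as they then stand; what a row does not reach is not made up. A row lasts 1/10 s, in which the tool goes at most 50 mm and 8.59 degrees, less where a joint would pass 70% of its speed; a pose out of reach is approached as far as the arm can. A call with a gripper value outside its range is refused whole. The fingers move at their own pace and stop on an object; FORCE is the grip in N (left out, the last holds). Time passes only in rows, so rows that do not move let the fingers close. It gives the time, the measured TCP pose, the force and the opening at its end, in the units of the state.
- env.get_obs(): the state, without advancing time (a new reading comes with each control period).
- env.grab_frame(name): name is "scene" or "top" or "wrist"; returns a dict with "color" (400x640x3 uint8, red, green, blue), "camera_matrix" (3x3 intrinsics, pixels), "eye" and "rotation" of the camera in the world. Camera axes: x right, y down, z forward; pixel columns grow to the right and rows downward; lengths in m; the calibration is good to about 2 mm. The wrist camera is an equidistant fisheye: a pixel r from the principal point sees the ray r / f radians off the axis. A picture is of the moment at which its call begins. There is no depth.
- env.sign_off(): hands the job in, once; it reports no verdict.
The state is a dict: "t": time; "qpos": joint angles; "qd": joint speeds; "tau": joint torques, N m; "eef_pos": TCP position; "eef_rot": TCP orientation; "wrist_force": force on the tool from outside, world axes, zero at the start; "moment": the same for the moment, N m; "gripper_width": finger opening in m.
Only numpy, scipy, OpenCV 4.12 (cv2) and the standard library are available. Lean on these libraries where they do the work, as an engineer would, in place of code of your own. Each camera call takes 0.05 s, during which the arm holds its last target.

### The job

On the tilted welding positioner, set the gap between the two square tubes to 6 mm: take the red-handled gauge from its rack, slide its blade squarely into the gap right down to the channel floor and let go, then push the loose tube up by its blue tail stop, gently, until it just nips the blade. Then draw the blade straight out, feeling for a light drag on both faces (if it comes out slack, put it back and push up again), and stand the gauge back in its empty rack slot, leaving the tubes at that gap. Leave the other gauges and the tools on the bench alone.

Things in the scene. Friction and masses are not known exactly. Their poses are not given: they have to be found in the camera images.
- positioner: Grey bench positioner, fast on the bench, its steel table tilted 25 degrees towards the robot and carrying the jig. Origin: centre of its underside, x level and up-slope seen from above, z up. The steel plate, 170 (slope) x 320 mm, is centred on it, its top 6 mm below the jig's floor, reaching jig y = -160 to +160 mm and jig x = -85 to +85 mm.
- jig: Green channel on the tilted plate. Origin: on the channel floor, mid-width, at the clamped tube's joint face. z: square to the tilted floor, upwards (world (-0.42, 0, 0.91) at yaw 0); x: up the slope; y: level, along the tubes, towards the loose one. 43 mm wide inside, walls 30 mm high, y = -130 to +160 mm; the tubes lie in it.
- clamp_top (a point): Top of the toggle clamp over the clamped tube, 66 mm above the channel floor at jig y = -90 mm. It stands up-slope of the tube; its parts rise at most 74 mm above the floor.
- roller_top (a point): Top of the spring roller hold-down over the loose tube, 68 mm above the channel floor at jig y = +85 mm. Its post, 64 mm up-slope, rises to 97 mm above the floor. Roller and clamp stay as they are.
- clamped_tube: Square tube 40 x 40 mm, wall 4 mm, 130 mm long, clamped fast in the channel; it runs from the joint face (jig y = 0) to jig y = -130 mm. Origin: underside centre of its joint face; axes as the jig's.
- loose_tube: The other 40 x 40 mm tube, 110 mm long, moving along jig y only. Origin: underside centre of its open joint face, so this point's jig y is the gap (10 to 14 mm at the start); axes as the jig's. Its outer end is bonded to the tail stop by a rubber buffer that gives 1 mm for 10 N, so it goes where the tail stop goes. A gauge let go in the gap stays, leaning by up to 12 degrees.
- tail_stop: Blue block 42 (x) x 16 (y) x 60 mm (z) that slides in the channel along jig y behind the loose tube. 5 N moves it and it stays where it is left, also under the blade's nip (up to 5 N). Origin: where the loose tube's origin is with the rubber at rest; axes as the jig's. The block spans its y = 120 to 136 mm and rises 60 mm above the channel floor.
- push_face (a point): On the outer face of the tail stop, mid-width, 42 mm above the channel floor (so above the channel's walls). Push here towards the clamped tube (jig -y); 136 mm from the loose tube's joint face, free space beyond and above.
- gauge6: The gap gauge to use: red handle, steel blade 6 mm thick. Origin: middle of the blade's lower edge; z along the gauge to its handle, y across the blade's thickness, x across its width. Blade 40 mm wide with tip corners rounded to 6 mm, from z = 0 to 52 mm; handle 30 mm (x) x 14 mm (y), from z = 52 to 98 mm; about 140 g.
- gauge4: Gauge of the same shape with yellow handle, blade 4 mm thick, in the same rack; leave alone.
- gauge8: Gauge of the same shape with green handle, blade 8 mm thick, in the same rack; leave alone.
- rack: Plywood rack block 190 x 50 x 36 mm, fast on the bench. Origin: centre of its underside; z up. Three slots in a row along its x at -56, 0 and +56 mm, each 43 mm (x) x 10 mm (y), 30 mm deep (slot floor 6 mm above the bench). The three gauges stand in them in any order, blade faces towards rack +y and -y.
- pliers: Pliers with blue handles, 210 mm, lying on the bench; bystander.
- brush: Brush lying on the bench; bystander.
- hammer: Hammer lying on the bench; bystander.
- magnet: Red triangular holding magnet, 90 mm, lying flat; bystander.
- torch: Brass gas torch with copper tip, 260 mm, lying on the bench; bystander.
- jar: Clear jar with steel lid, 68 mm across, 85 mm high; bystander.
- cup: Steel cup, 72 mm across, 80 mm high; bystander.

How it is judged:
By the outcome, as a careful person would: the job done as asked, in the order asked, and still so for the second after the job is handed in, with the robot touching nothing.
It also fails if it takes over 72 s, if anything falls off the work surface, if the arm or the gripper's body presses on something with over 40 N, if the wrist force passes 120 N, or if a joint passes its speed limit or range.

## Working session

There is one attempt and no reset: what is moved stays moved. The work goes in short steps, Python scripts to look and compute and a shell command to move; the robot and the scene stay as the last step left them, time stands still between calls to the robot, and variables do not carry over. Pictures are saved under pics/ and viewed, and the job is handed in when it is done.

```bash
ls; mkdir -p pics; python3 - <<'E'
from bench import env
import cv2,pickle
o=env.get_obs()
print(o)
d={}
for n in ["scene","top","wrist"]:
    f=env.grab_frame(n); d[n]=f
    cv2.imwrite(f"pics/{n}0.png",f["color"][:,:,::-1])
    print(n,f["camera_matrix"],f["eye"],f["rotation"])
pickle.dump(d,open("f0.pkl","wb"))
E
```

```text
pics
{'t': 0.0, 'qpos': array([-1.33248471e+00,  5.28462231e-01,  1.43390792e+00,  4.52939984e-06,
        1.18139511e+00, -1.78502091e-01]), 'qd': array([-0.00101931,  0.00140616,  0.0010756 , -0.00156455, -0.00012394,
       -0.00070965]), 'tau': array([-1.60783533e-03, -4.42356598e+01, -1.78025025e+01, -1.62680817e-04,
        8.61409237e-03, -9.91284878e-06]), 'eef_pos': array([ 0.25288586, -0.57077111,  0.23113425]), 'eef_rot': array([[ 9.14384346e-01,  4.04846895e-01, -5.08798051e-04],
       [ 4.04847027e-01, -9.14381990e-01,  2.11219111e-03],
       [ 3.89878238e-04, -2.13733986e-03, -9.99997640e-01]]), 'wrist_force': array([-0.39622781, -0.19886707, -0.30788246]), 'moment': array([-0.0280999 , -0.03082954, -0.04283324]), 'gripper_width': 0.08543707318729012}
scene [[387.56302079   0.         321.48775156]
 [  0.         387.56302079 198.82290497]
 [  0.           0.           1.        ]] [ 0.9918124  -0.68369424  0.76607654] [[ 0.86658642  0.29489977 -0.40256938]
 [ 0.49842712 -0.55103736  0.66927441]
 [-0.0244619  -0.78063561 -0.62450753]]
top [[368.8410848    0.         320.63717324]
 [  0.         368.8410848  194.47657742]
 [  0.           0.           1.        ]] [ 0.51156763 -0.00299914  1.05680191] [[ 0.01619076 -0.99631095  0.08427543]
 [-0.99959883 -0.01808776 -0.02179483]
 [ 0.02323878 -0.08388875 -0.99620411]]
wrist [[309.70691629   0.         322.1475941 ]
 [  0.         309.70691629 200.92330163]
 [  0.           0.           1.        ]] [ 0.32367202 -0.53979578  0.37277286] [[ 0.40365094 -0.87127594 -0.2791848 ]
 [-0.91490877 -0.38533226 -0.1202539 ]
 [-0.00280458  0.30396922 -0.95267772]]
```

View pics/scene0.png

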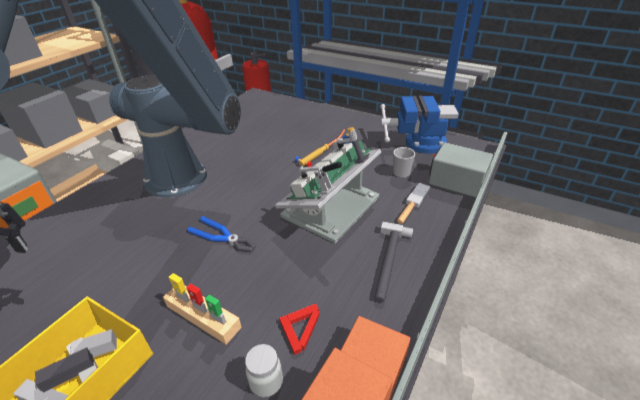

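View pics/top0.png

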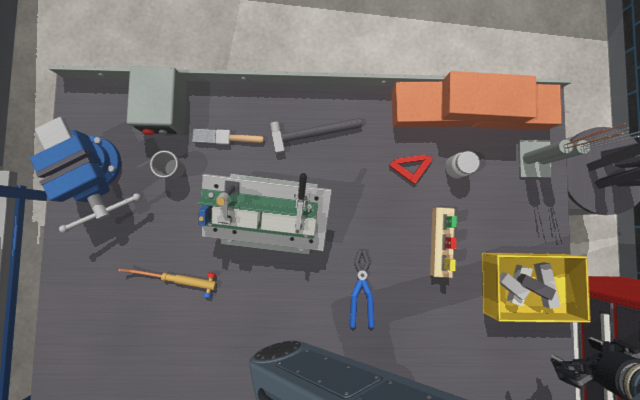

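View pics/wrist0.png

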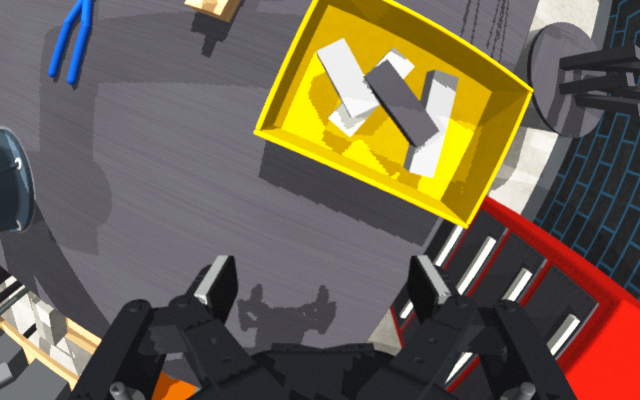

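The overview shows the rack near top-view (443,243), with the gauges ordered green, red, yellow. The jig is at (265,215) with its blue tail stop at the left, around (203,215). I'll enlarge the key areas next.

```bash
python3 - <<'E'
import cv2,pickle,numpy as np
d=pickle.load(open("f0.pkl","rb"))
t=d["top"]["color"][:,:,::-1];s=d["scene"]["color"][:,:,::-1]
cv2.imwrite("pics/z1.png",cv2.resize(t[160:260,190:340],None,fx=5,fy=5,interpolation=cv2.INTER_CUBIC))
cv2.imwrite("pics/z2.png",cv2.resize(t[200:285,410:480],None,fx=7,fy=7,interpolation=cv2.INTER_CUBIC))
cv2.imwrite("pics/z3.png",cv2.resize(s[120:245,265:395],None,fx=4.7,fy=4.7,interpolation=cv2.INTER_CUBIC))
cv2.imwrite("pics/z4.png",cv2.resize(s[260:350,150:260],None,fx=6,fy=6,interpolation=cv2.INTER_CUBIC))
E
```

```text
(no output)
```

View pics/z1.png

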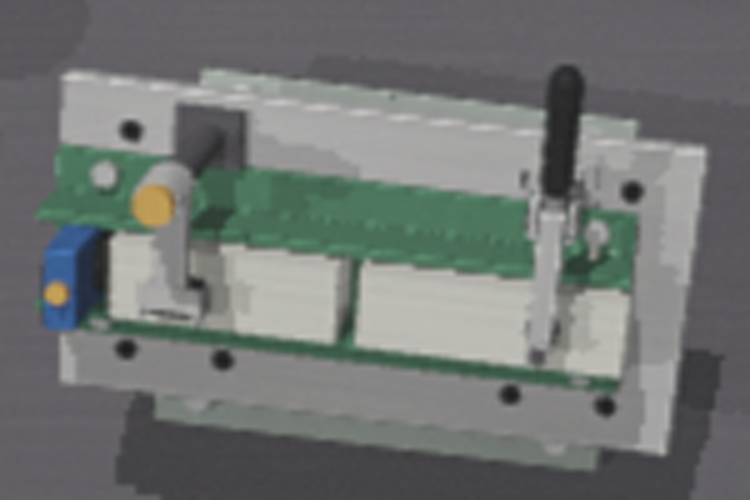

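View pics/z2.png

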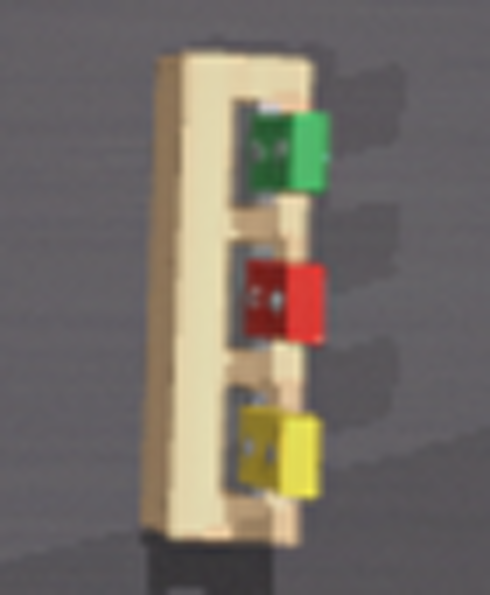

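View pics/z3.png

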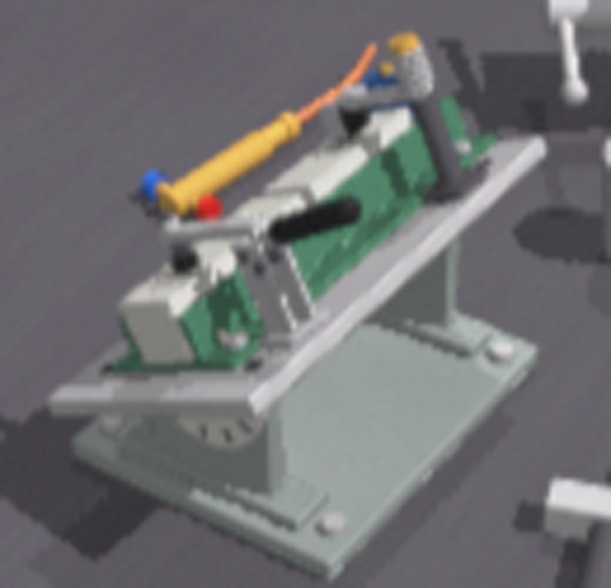

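View pics/z4.png

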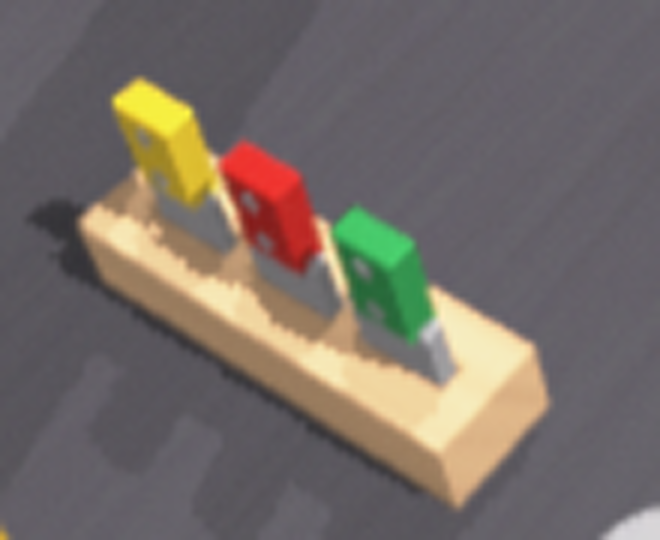

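The red gauge is in the rack's middle slot. The jig's channel yaws slightly, and the gap is near zoomed (350,305). I'll cast rays for a first estimate.

```bash
cat > h.py <<'E'
import numpy as np,cv2,pickle
def ray(f,uv,fish=False):
    K=f["camera_matrix"];x=(uv[0]-K[0,2])/K[0,0];y=(uv[1]-K[1,2])/K[1,1]
    if fish:
        r=np.hypot(x,y); d=np.array([np.sin(r)*x/r,np.sin(r)*y/r,np.cos(r)]) if r>0 else np.array([0,0,1.])
    else: d=np.array([x,y,1.])
    d=np.asarray(f["rotation"])@d
    return np.asarray(f["eye"]),d/np.linalg.norm(d)
def plane(f,uv,p0,n,fish=False):
    e,d=ray(f,uv,fish);p0=np.asarray(p0);n=np.asarray(n)
    return e+d*((p0-e)@n)/(d@n)
def atz(f,uv,z,fish=False): return plane(f,uv,[0,0,z],[0,0,1.],fish)
def proj(f,p,fish=False):
    c=np.asarray(f["rotation"]).T@(np.asarray(p)-f["eye"]);K=f["camera_matrix"]
    if fish:
        th=np.arctan2(np.hypot(c[0],c[1]),c[2]);h=np.hypot(c[0],c[1]);x,y=th*c[0]/h,th*c[1]/h
    else: x,y=c[0]/c[2],c[1]/c[2]
    return np.array([K[0,0]*x+K[0,2],K[1,1]*y+K[1,2]])
def tri(rays):
    A=np.zeros((3,3));b=np.zeros(3)
    for e,d in rays:
        P=np.eye(3)-np.outer(d,d);A+=P;b+=P@e
    return np.linalg.solve(A,b)
def grab(names,tag):
    from bench import env
    out={}
    for n in names:
        f=env.grab_frame(n);out[n]=f;cv2.imwrite(f"pics/{tag}_{n}.png",f["color"][:,:,::-1])
    out["obs"]=env.get_obs();pickle.dump(out,open(tag+".pkl","wb"));return out
E
python3 - <<'E'
from h import *
np.set_printoptions(precision=4,suppress=True)
d=pickle.load(open("f0.pkl","rb"));t=d["top"];s=d["scene"]
z=lambda u,v,k,ox,oy:((u+.5)/k-.5+ox,(v+.5)/k-.5+oy)
c=[atz(t,z(u,v,7,410,200),.036) for u,v in [(185,55),(313,60),(298,543),(165,535)]]
print("rack top corners",c,np.mean(c,0))
cs=[atz(s,z(u,v,6,150,260),.036) for u,v in [(440,445),(537,347),(82,222)]]
print("scene rack corners",cs)
# handle tops z .104
for n,(a) in dict(green=[(292,113),(327,113),(327,192),(290,190)],red=[(285,264),(325,264),(323,343),(283,341)],yel=[(278,413),(320,415),(318,496),(277,494)]).items():
    print(n,np.mean([atz(t,z(u,v,7,410,200),.104) for u,v in a],0))
print("scene red",np.mean([atz(s,z(u,v,6,150,260),.104) for u,v in [(223,172),(240,143),(304,181),(288,212)]],0))
# jig: triangulate some points : joint face top up/down corners, tail stop
zt=lambda u,v:z(u,v,5,190,160); zs=lambda u,v:z(u,v,4.7,265,120)
# plate corners: top view and scene
P={"plate_right_bottom": (zt(667,453),zs(52,398)),"plate_right_top":(zt(705,148),zs(255,408)),"plate_left_top":(zt(65,75),zs(543,143)),"cl_outer_down_top":(zt(615,373),zs(123,302)),"cl_outer_up_top":(zt(628,290),zs(170,285))}
for k,(a,b) in P.items():
    r1,r2=ray(t,a),ray(s,b);p=tri([r1,r2]);print(k,p, "err",proj(t,p)-a)
E
```

```text
rack top corners [array([ 0.5675, -0.3478,  0.036 ]), array([ 0.5664, -0.3993,  0.036 ]), array([ 0.3765, -0.3906,  0.036 ]), array([ 0.3789, -0.338 ,  0.036 ])] [ 0.4723 -0.3689  0.036 ]
scene rack corners [array([ 0.565 , -0.3961,  0.036 ]), array([ 0.5694, -0.3479,  0.036 ]), array([ 0.3782, -0.3897,  0.036 ])]
green [ 0.5286 -0.3709  0.104 ]
red [ 0.4729 -0.3682  0.104 ]
yel [ 0.4175 -0.3653  0.104 ]
scene red [ 0.4774 -0.3715  0.104 ]
plate_right_bottom [ 0.4486 -0.0322  0.0814] err [-0.2801 -0.3963]
plate_right_top [ 0.6017 -0.0478  0.1456] err [0.1406 0.2155]
plate_left_top [0.6317 0.269  0.1465] err [0.2046 0.3397]
cl_outer_down_top [ 0.4898 -0.0052  0.1491] err [0.1815 0.2634]
cl_outer_up_top [ 0.5289 -0.0113  0.1784] err [0.4643 0.6839]
```

```bash
cat > go.py <<'E'
import sys,numpy as np
from bench import env
# usage: go.py x y z yawdeg [n]   -> suggested rows (dx dy dz turn)
def plan(x,y,z,yaw=None,n=None):
    o=env.get_obs();R=o["eef_rot"];p=o["eef_pos"]
    cy=np.degrees(np.arctan2(R[1,0],R[0,0])); 
    dy=0 if yaw is None else (yaw-cy+180)%360-180
    d=np.array([x,y,z])-p
    n=n or max(1,int(np.ceil(max(np.linalg.norm(d)/.048,abs(dy)/8.5))))
    print("cur",p.round(4),"yaw",cy.round(2),"t",round(o["t"],2),"F",o["wrist_force"].round(2),"w",round(o["gripper_width"],4))
    for i in range(n):
        a=np.radians(cy+dy*i/n);Rz=np.array([[np.cos(a),np.sin(a),0],[np.sin(a),-np.cos(a),0],[0,0,-1]])
        print(np.round(np.r_[Rz.T@d/n,-dy/n],4).tolist())
if __name__=="__main__":
    a=[None if v=="-" else float(v) for v in sys.argv[1:]]
    plan(*a[:4],n=int(a[4]) if len(a)>4 else None)
E
python3 go.py 0.473 -0.369 0.235 -2.8
```

```text
cur [ 0.2529 -0.571   0.2313] yaw 23.88 t 0.15 F [-0.08  0.69 -0.95] w 0.0857
[0.0404, -0.0137, -0.0005, 3.8113]
[0.0394, -0.0163, -0.0005, 3.8113]
[0.0383, -0.0189, -0.0005, 3.8113]
[0.0369, -0.0214, -0.0005, 3.8113]
[0.0354, -0.0238, -0.0005, 3.8113]
[0.0338, -0.0261, -0.0005, 3.8113]
[0.0319, -0.0283, -0.0005, 3.8113]
```

```bash
python3 -m jog '[[[0.04,-0.014,0,4,0.085],[0.039,-0.016,0,4,0.085],[0.038,-0.019,0,4,0.085],[0.037,-0.021,0,4,0.085],[0.035,-0.024,0,4,0.085]]]'; python3 go.py 0.473 -0.369 0.235 -2.8
```

```text
t: 0.65
eef_pos: [0.4107, -0.4274, 0.2319]
eef_rot: [[0.998, 0.064, -0.0], [0.064, -0.998, 0.0], [-0.0, -0.0, -1.0]]
wrist_force: [-0.5, -0.3, -0.2]
gripper_width: 0.0852
cur [ 0.4107 -0.4274  0.2319] yaw 3.7 t 0.65 F [-0.49 -0.27 -0.16] w 0.0852
[0.0329, -0.0271, -0.0016, 3.2479]
[0.0314, -0.029, -0.0016, 3.2479]
```

```bash
python3 -m jog '[[[0.033,-0.027,0,3.3,0.085],[0.031,-0.029,0,3.2,0.085],[0,0,0,0,0.085]]]'; python3 - <<'E'
from h import *
d=grab(["wrist"],"a1"); print(d["obs"]["eef_pos"],d["obs"]["eef_rot"],d["wrist"]["eye"])
E
```

```text
t: 0.95
eef_pos: [0.4746, -0.3659, 0.2318]
eef_rot: [[0.999, -0.04, 0.001], [-0.04, -0.999, 0.002], [0.001, -0.002, -1.0]]
wrist_force: [-0.4, 0.9, 0.1]
gripper_width: 0.085
[ 0.47308621 -0.36790812  0.2317937 ] [[ 9.99169564e-01 -4.07428048e-02 -4.53964290e-04]
 [-4.07424830e-02 -9.99169437e-01  6.97072053e-04]
 [-4.81987915e-04 -6.77997547e-04 -9.99999654e-01]] [ 0.55183591 -0.36948117  0.37337892]
```

View pics/a1_wrist.png

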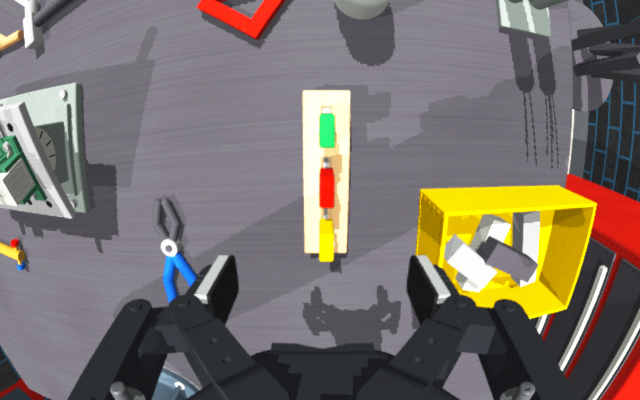

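The wrist view shows the rack upright between the jaws, with the red handle at about (327,188). I'll measure its centre and yaw.

```bash
python3 - <<'E'
from h import *
np.set_printoptions(precision=4,suppress=True)
d=pickle.load(open("a1.pkl","rb"));f=d["wrist"]
hsv=cv2.cvtColor(f["color"],cv2.COLOR_RGB2HSV)
for n,lo,hi in [("red",0,8),("yel",25,34),("grn",50,75)]:
    m=cv2.inRange(hsv,(lo,150,60),(hi,255,255));m[:, :270]=0;m[:,380:]=0;m[:100]=0
    ys,xs=np.nonzero(m);print(n,xs.min(),xs.max(),ys.min(),ys.max())
    # columns edges per row
    for y in range(ys.min(),ys.max()+1,6):
        r=xs[ys==y];print(y,r.min(),r.max(),end=' | ')
    print()
    uc=(np.median([xs[ys==y].min() for y in set(ys)])+np.median([xs[ys==y].max() for y in set(ys)]))/2+0
    print(" top far",atz(f,(uc,ys.min()-.5),.104,True)," near bottom? ",atz(f,(uc,ys.max()+.5),.104,True))
# rack top edges
for v in (100,150,200,250):
    g=f["color"][v].astype(int)
    w=np.nonzero((g[:,0]>180)&(g[:,0]-g[:,2]>30)&(np.abs(np.arange(640)-325)<40))[0]
    L,R=atz(f,(w.min()-.5,v),.036,True),atz(f,(w.max()+.5,v),.036,True);print(v,w.min(),w.max(),L,R,(L+R)/2)
cv2.imwrite("pics/a1z.png",cv2.resize(f["color"][80:270,290:365,::-1],None,fx=3.1,fy=3.1,interpolation=cv2.INTER_CUBIC))
E
```

```text
red 319 334 168 208
168 321 331 | 174 320 333 | 180 320 334 | 186 320 334 | 192 320 334 | 198 320 333 | 204 320 333 | 
 top far [ 0.4969 -0.3703  0.104 ]  near bottom?  [ 0.4585 -0.3689  0.104 ]
yel 319 333 218 261
218 322 322 | 224 320 331 | 230 319 332 | 236 319 333 | 242 319 332 | 248 319 333 | 254 319 333 | 260 320 332 | 
 top far [ 0.4497 -0.3676  0.104 ]  near bottom?  [ 0.4031 -0.3658  0.104 ]
grn 320 334 114 146
114 321 331 | 120 320 333 | 126 320 333 | 132 320 333 | 138 320 333 | 144 320 333 | 
 top far [ 0.5446 -0.3722  0.104 ]  near bottom?  [ 0.5157 -0.371   0.104 ]
100 302 349 [ 0.5587 -0.3467  0.036 ] [ 0.5567 -0.3981  0.036 ] [ 0.5577 -0.3724  0.036 ]
150 303 349 [ 0.5038 -0.345   0.036 ] [ 0.5018 -0.3965  0.036 ] [ 0.5028 -0.3707  0.036 ]
200 304 348 [ 0.4463 -0.3428  0.036 ] [ 0.4442 -0.3943  0.036 ] [ 0.4453 -0.3685  0.036 ]
250 304 346 [ 0.3826 -0.3388  0.036 ] [ 0.3805 -0.3911  0.036 ] [ 0.3815 -0.3649  0.036 ]
```

View pics/a1z.png

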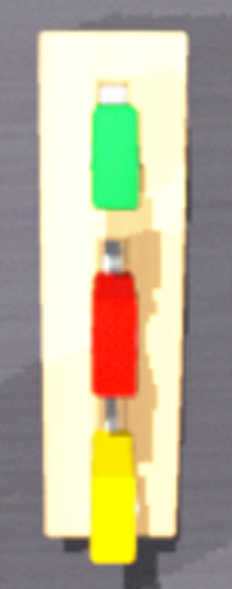

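```bash
python3 go.py 0.4735 -0.3695 0.089 -2.5; python3 -m jog '[[[0,0.0015,0.048,0,0.05],[0,0,0.048,0,0.05],[0,0,0.043,0,0.05],[0,0,0.0035,0,0.05],[0,0,0,0,0.05]]]'; python3 go.py 0.4735 -0.3695 0.089 -2.5
```

```text
cur [ 0.4731 -0.3679  0.2318] yaw -2.34 t 1.0 F [ 0.4  -0.39 -0.15] w 0.0854
[0.0002, 0.0005, 0.0476, 0.055]
[0.0002, 0.0005, 0.0476, 0.055]
[0.0002, 0.0005, 0.0476, 0.055]
t: 1.5
eef_pos: [0.4705, -0.3723, 0.0889]
eef_rot: [[0.999, -0.047, -0.002], [-0.047, -0.999, 0.002], [-0.002, -0.002, -1.0]]
wrist_force: [0.1, -0.1, 0.4]
gripper_width: 0.0501
cur [ 0.4705 -0.3723  0.0889] yaw -2.68 t 1.5 F [ 0.14 -0.15  0.43] w 0.0501
[0.0028, -0.0029, -0.0001, -0.1784]
```

```bash
python3 -m jog '[[[0,0,0,0,0.05]]]'; python3 - <<'E'
from h import *
d=grab(["wrist"],"a2"); print(d["obs"]["eef_pos"],d["obs"]["wrist_force"])
E
```

```text
t: 1.6
eef_pos: [0.4723, -0.3737, 0.0917]
eef_rot: [[0.999, -0.046, 0.003], [-0.046, -0.999, -0.003], [0.003, 0.003, -1.0]]
wrist_force: [-0.8, -0.7, 0.3]
gripper_width: 0.0497
[ 0.47263026 -0.37370738  0.09222291] [ 0.17419956 -0.74628578  0.24339303]
```

View pics/a2_wrist.png

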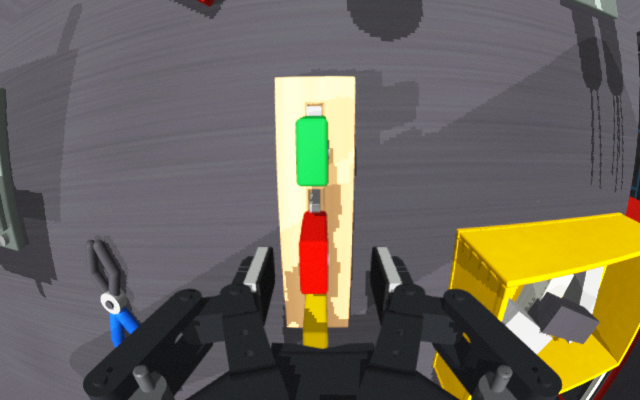

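```bash
python3 -m jog '[[[0.001,-0.004,0.003,0,0.05],[0,0,0,0,0.05],[0,0,0,0,0.05]]]'; python3 -m jog '[[[0,0,0,0,0.05]]]'
```

```text
t: 1.95
eef_pos: [0.4731, -0.3678, 0.0876]
eef_rot: [[0.999, -0.045, 0.001], [-0.045, -0.999, -0.001], [0.001, 0.001, -1.0]]
wrist_force: [0.5, 0.7, -0.2]
gripper_width: 0.0499
t: 2.05
eef_pos: [0.473, -0.3679, 0.0872]
eef_rot: [[0.999, -0.045, 0.001], [-0.045, -0.999, -0.001], [0.001, 0.001, -1.0]]
wrist_force: [-0.7, -0.9, -0.3]
gripper_width: 0.0499
```

```bash
python3 -m jog '[[[0,0.001,0,0,0.03],[0,0,0,0,0],[0,0,0,0,0],[0,0,0,0,0],[0,0,0,0,0]]]' 20;python3 -m jog '[[[0,0,0,0,0],[0,0,0,0,0]]]'
```

```text
t: 2.55
eef_pos: [0.4727, -0.369, 0.0867]
eef_rot: [[0.999, -0.046, 0.0], [-0.046, -0.999, -0.0], [0.0, 0.0, -1.0]]
wrist_force: [0.3, -1.0, 0.7]
gripper_width: 0.0137
t: 2.75
eef_pos: [0.4728, -0.369, 0.0867]
eef_rot: [[0.999, -0.046, 0.0], [-0.046, -0.999, -0.0], [0.0, 0.0, -1.0]]
wrist_force: [-0.1, -1.3, 0.9]
gripper_width: 0.0134
```

```bash
python3 -m jog '[[[0,0,-0.015,0,0],[0,0,-0.03,0,0],[0,0,-0.005,0,0],[0,-0.03,0,0,0],[0,-0.03,0,0,0]]]' 20;python3 -m jog '[[[0,0,0,0,0]]]'; python3 go.py 0.4755 -0.31 0.13 87.5
```

```text
t: 3.25
eef_pos: [0.4751, -0.3086, 0.1362]
eef_rot: [[0.999, -0.048, 0.0], [-0.048, -0.999, 0.0], [0.0, -0.0, -1.0]]
wrist_force: [-0.9, 1.2, -1.2]
gripper_width: 0.0132
t: 3.35
eef_pos: [0.4736, -0.3038, 0.1353]
eef_rot: [[0.999, -0.043, -0.004], [-0.043, -0.999, 0.006], [-0.005, -0.006, -1.0]]
wrist_force: [-0.9, 0.1, -2.2]
gripper_width: 0.0136
cur [ 0.4736 -0.3038  0.1353] yaw -2.47 t 3.35 F [-0.9   0.12 -2.17] w 0.0136
[0.0002, 0.0006, 0.0005, -8.1795]
[0.0001, 0.0006, 0.0005, -8.1795]
[0.0, 0.0006, 0.0005, -8.1795]
[-0.0001, 0.0006, 0.0005, -8.1795]
[-0.0001, 0.0006, 0.0005, -8.1795]
[-0.0002, 0.0006, 0.0005, -8.1795]
[-0.0003, 0.0005, 0.0005, -8.1795]
[-0.0004, 0.0005, 0.0005, -8.1795]
[-0.0004, 0.0004, 0.0005, -8.1795]
[-0.0005, 0.0003, 0.0005, -8.1795]
[-0.0005, 0.0003, 0.0005, -8.1795]
```

```bash
python3 -m jog '[[[0,0,0,-8.2,0],[0,0,0,-8.2,0],[0,0,0,-8.2,0],[0,0,0,-8.2,0],[0,0,0,-8.2,0]]]' >/dev/null;python3 -m jog '[[[0,0,0,-8.2,0],[0,0,0,-8.2,0],[0,0,0,-8.2,0],[0,0,0,-8.2,0],[0,0,0,-8.2,0]]]'>/dev/null;python3 -m jog '[[[0,0,0,-8,0],[0,0,0,0,0],[0,0,0,0,0]]]'; python3 go.py 0.4755 -0.31 0.105 87.5 1
python3 - <<'E'
from h import *
d=grab(["wrist"],"a3")
E
```

```text
t: 4.65
eef_pos: [0.4752, -0.309, 0.1361]
eef_rot: [[0.049, 0.999, -0.0], [0.999, -0.049, 0.0], [0.0, -0.001, -1.0]]
wrist_force: [-0.0, -0.6, -0.7]
gripper_width: 0.014
cur [ 0.4752 -0.309   0.1361] yaw 87.2 t 4.65 F [-0.01 -0.62 -0.73] w 0.014
[-0.001, 0.0003, 0.0311, -0.2983]
```

View pics/a3_wrist.png

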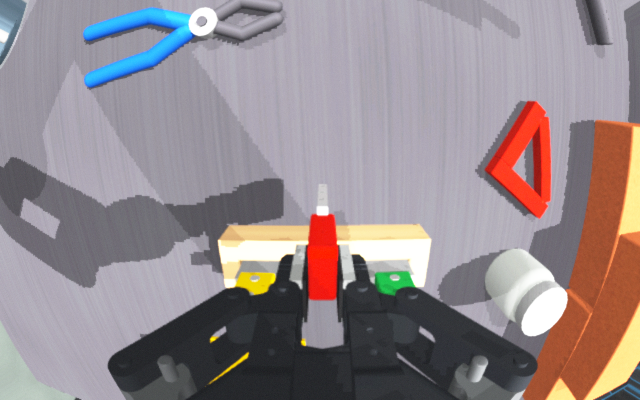

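```bash
python3 -m jog '[[[0,0,0.025,0,0],[-0.01,0,0,0,0],[0,0,0,0,0]]]' 20;python3 -m jog '[[[-0.007,0,0,0,0],[-0.008,0,0,0,0],[0,0,0,0,0]]]'; python3 -m jog '[[[-0.007,0,0,0,0],[-0.007,0,0,0,0],[-0.005,0,0,0,0],[0,0,0,0,0]]]'; 
python3 - <<'E'
from h import *
d=grab(["wrist","scene"],"a4"); s=d["scene"]["color"][:,:,::-1]
cv2.imwrite("pics/a4z.png",cv2.resize(s[230:350,140:280],None,fx=5,fy=5,interpolation=cv2.INTER_CUBIC))
E
```

```text
t: 5.0
eef_pos: [0.4751, -0.3204, 0.1115]
eef_rot: [[0.047, 0.999, 0.0], [0.999, -0.047, -0.001], [-0.001, 0.0, -1.0]]
wrist_force: [-0.1, -0.3, -0.9]
gripper_width: 0.0135
t: 5.3
eef_pos: [0.4745, -0.3347, 0.1126]
eef_rot: [[0.047, 0.999, 0.001], [0.999, -0.047, -0.0], [-0.0, 0.001, -1.0]]
wrist_force: [-0.1, 1.2, 1.6]
gripper_width: 0.0136
t: 5.7
eef_pos: [0.4734, -0.3539, 0.1116]
eef_rot: [[0.046, 0.999, 0.0], [0.999, -0.046, -0.001], [-0.001, 0.0, -1.0]]
wrist_force: [-0.0, 2.2, 1.9]
gripper_width: 0.0132
```

View pics/a4_wrist.png

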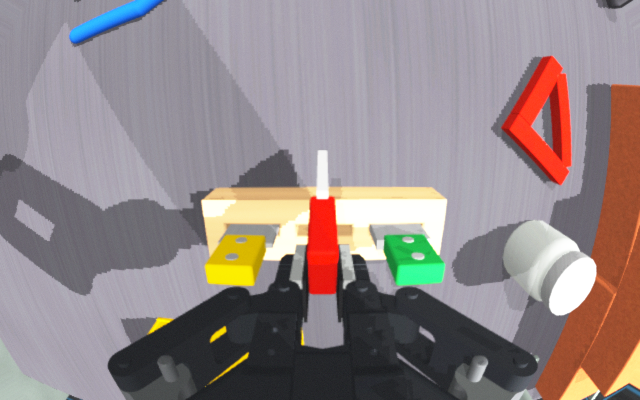

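View pics/a4z.png

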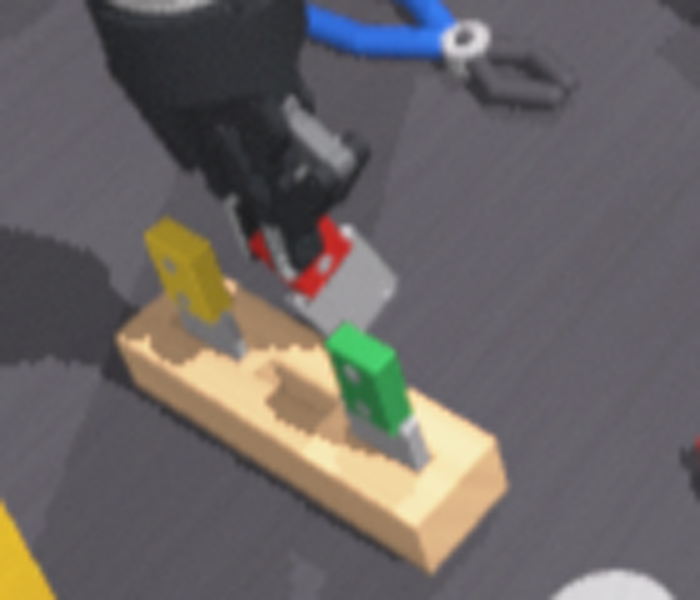

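The gauge now leans with its blade off to the +y side. In the wrist view the blade tip is at (322,152) and the blade/handle corner is at (322,198). I'll measure the tilt.

```bash
python3 - <<'E'
from h import *
d=pickle.load(open("a4.pkl","rb"));f=d["wrist"];o=d["obs"];R=o["eef_rot"];p=o["eef_pos"]
hsv=cv2.cvtColor(f["color"],cv2.COLOR_RGB2HSV)
for v in range(144,300,4): print(v,f["color"][v,322],end=' ')
print()
for v in [152,197.5,247,291]:
    q=R.T@(plane(f,(322,v),p,R[:,1],True)-p);print(v,(q*1e3).round(1))
E
```

```text
144 [170 164 179] 148 [169 163 176] 152 [246 246 246] 156 [246 246 245] 160 [247 246 246] 164 [247 246 246] 168 [246 245 245] 172 [246 246 245] 176 [245 245 245] 180 [245 245 245] 184 [246 246 246] 188 [246 246 245] 192 [255 255 255] 196 [255 255 255] 200 [254  37  28] 204 [254  33  22] 208 [254  27  14] 212 [254  31  17] 216 [254  29  16] 220 [254  30  11] 224 [253  26  12] 228 [249  25  16] 232 [249  28  20] 236 [249  24  14] 240 [249  26  14] 244 [249  26  17] 248 [249  29  20] 252 [255  43  25] 256 [255  29   4] 260 [255  30   8] 264 [252  29  17] 268 [233  21  13] 272 [234  28  17] 276 [233  21  13] 280 [232  27  17] 284 [232  25  16] 288 [232  21  15] 292 [231  19  14] 296 [152 151 159] 
152 [ 106.6   -0.  -336.3]
197.5 [ 128.2    0.  -308.4]
247 [ 146.9   -0.  -283.4]
291 [ 160.8   -0.  -264.1]
```

```bash
cat > tilt.py <<'E'
from h import *
from scipy.optimize import least_squares
def tilt(f,o,obs,u=322):
    # obs: list of ((gx,gz) mm, v)
    R=o["eef_rot"];p=o["eef_pos"]
    def pt(gx,gz,th,gp,x0):
        # tool frame: gauge axis up = (-sin th,0,-cos th), gauge +x -> (cos th,0,-sin th)
        a=np.array([-np.sin(th),0,-np.cos(th)]);b=np.array([np.cos(th),0,-np.sin(th)])
        q=np.array([x0,0,3.])+a*(gz-gp)+b*gx
        return p+R@q/1e3
    def res(z): return [proj(f,pt(*g,*z),True)[1]-v for g,v in obs]+[(z[2])*.7]
    s=least_squares(res,[.4,78,0]);print("tilt deg",np.degrees(s.x[0]).round(2),"gp",s.x[1].round(2),"x0",s.x[2].round(2),"res",np.round(s.fun,2));return s.x
E
python3 - <<'E'
from tilt import *
d=pickle.load(open("a4.pkl","rb"))
# blade tip outline: extreme visible = rounded corner centre (14,6)+6 tangent ~ use (18.5,2)
tilt(d["wrist"],d["obs"],[((18.2,1.8),150.5),((15,52),198),((-15,98),294.5)])
tilt(d["wrist"],d["obs"],[((18.2,1.8),150.5),((15,52),198),((15,98),250),((-15,98),294.5)])
tilt(d["wrist"],d["obs"],[((18.2,1.8),150.5),((15,52),198),((15,98),266),((-15,98),294.5)])
E
```

```text
tilt deg 20.36 gp 84.88 x0 -0.34 res [ 0.11 -0.4   0.23 -0.24]
tilt deg 17.47 gp 84.25 x0 1.96 res [ 1.96 -2.03  2.38 -1.94  1.37]
tilt deg 23.3 gp 84.98 x0 -2.28 res [-1.82  1.29 -2.35  2.48 -1.6 ]
```

```bash
python3 - <<'E'
from h import *
d=pickle.load(open("a4.pkl","rb"));f=d["scene"];o=d["obs"];R=o["eef_rot"];p=o["eef_pos"]
cv2.imwrite("pics/a4zz.png",cv2.resize(f["color"][265:305,180:235,::-1],None,fx=14,fy=14,interpolation=cv2.INTER_CUBIC))
E
```

```text
(no output)
```

View pics/a4zz.png

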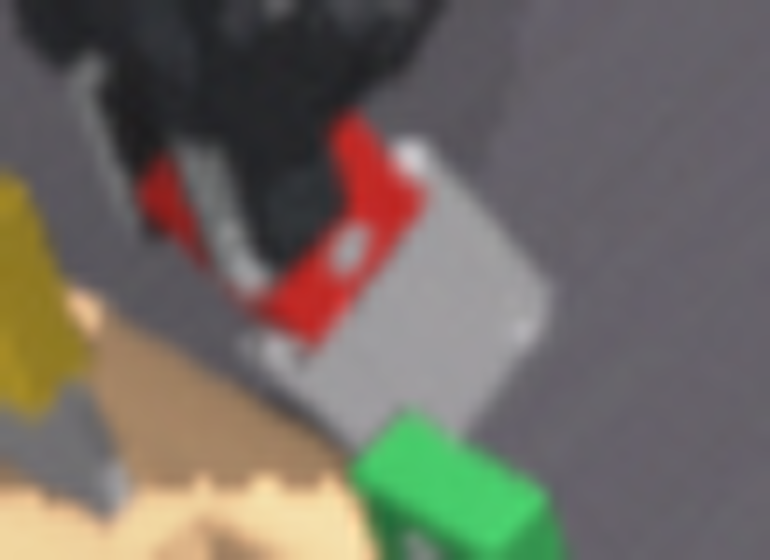

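```bash
python3 - <<'E'
from h import *
d=pickle.load(open("a4.pkl","rb"));f=d["scene"];o=d["obs"];R=o["eef_rot"];p=o["eef_pos"]
z=lambda u,v:((u+.5)/14-.5+180,(v+.5)/14-.5+265)
def q(u,v,off): return R.T@(plane(f,z(u,v),p+R[:,1]*off,R[:,1])-p)*1e3
for n,a,b,off in [("hb",(425,200),(315,350),.007),("side",(432,148),(552,285),.003),("bot",(530,345),(470,430),.003)]:
    A,B=q(*a,off),q(*b,off);D=B-A;print(n,A.round(1),B.round(1),np.degrees(np.arctan2(D[2],D[0])).round(1),np.linalg.norm(D).round(1))
E
```

```text
hb [25.9  7.  17.4] [-0.5  7.  26.4] 161.1 27.8
side [32.4  3.  13.8] [46.4  3.  62.7] 74.0 50.8
bot [39.1  3.  70.6] [23.6  3.  76. ] 160.5 16.4
```

```bash
python3 -m jog '[[[-0.005,0,0,0,0],[0,0,0,0,0],[0,0,0,0,0]]]'; 
python3 - <<'E'
from tilt import *
d=grab(["wrist"],"a5")
c=d["wrist"]["color"]
for v in list(range(140,156))+list(range(186,202,1))+list(range(286,300)): print(v,c[v,322].tolist(),end=' ')
E
```

```text
t: 6.1
eef_pos: [0.4731, -0.3578, 0.1113]
eef_rot: [[0.046, 0.999, -0.0], [0.999, -0.046, 0.0], [0.0, -0.0, -1.0]]
wrist_force: [1.0, 2.1, -0.7]
gripper_width: 0.0132
140 [170, 163, 177] 141 [168, 162, 175] 142 [169, 163, 176] 143 [170, 164, 177] 144 [175, 169, 179] 145 [213, 213, 217] 146 [243, 244, 243] 147 [248, 248, 247] 148 [248, 248, 247] 149 [248, 249, 248] 150 [248, 248, 247] 151 [248, 249, 248] 152 [248, 249, 248] 153 [248, 248, 247] 154 [248, 248, 247] 155 [248, 248, 247] 186 [247, 248, 247] 187 [247, 249, 247] 188 [248, 249, 249] 189 [254, 254, 254] 190 [254, 254, 254] 191 [254, 254, 254] 192 [255, 255, 254] 193 [255, 255, 255] 194 [255, 254, 255] 195 [254, 254, 254] 196 [254, 242, 242] 197 [255, 128, 123] 198 [255, 40, 31] 199 [255, 31, 19] 200 [255, 31, 12] 201 [255, 29, 14] 286 [231, 25, 17] 287 [230, 20, 15] 288 [231, 21, 16] 289 [231, 26, 20] 290 [230, 21, 15] 291 [231, 24, 20] 292 [227, 44, 42] 293 [170, 110, 116] 294 [153, 142, 150] 295 [150, 149, 158] 296 [151, 150, 159] 297 [152, 150, 160] 298 [153, 147, 159] 299 [151, 147, 159]
```

```bash
python3 - <<'E'
from tilt import *
d=pickle.load(open("a5.pkl","rb"))
tilt(d["wrist"],d["obs"],[((18.2,1.8),144.7),((15,52),197),((-15,98),292.5)])
E
python3 -m jog '[[[0.01,0,-0.04,0,0],[0.02,0,-0.04,0,0],[0.03,0,-0.03,0,0],[0,0,0,8.5,0],[0,0,0,8.5,0]]]'; python3 go.py 0.52 0.08 0.30 -5.5
```

```text
tilt deg 24.12 gp 86.37 x0 -1.07 res [ 0.29 -1.26  0.79 -0.75]
t: 6.65
eef_pos: [0.4768, -0.2986, 0.2236]
eef_rot: [[0.34, 0.941, 0.003], [0.941, -0.34, -0.005], [-0.004, 0.005, -1.0]]
wrist_force: [-0.7, 0.5, -3.0]
gripper_width: 0.0136
cur [ 0.4768 -0.2986  0.2236] yaw 70.15 t 6.65 F [-0.72  0.52 -3.05] w 0.0136
[0.0412, -0.0098, -0.0085, 8.4052]
[0.0393, -0.0157, -0.0085, 8.4052]
[0.0366, -0.0213, -0.0085, 8.4052]
[0.0331, -0.0264, -0.0085, 8.4052]
[0.0289, -0.0309, -0.0085, 8.4052]
[0.0241, -0.0348, -0.0085, 8.4052]
[0.0187, -0.038, -0.0085, 8.4052]
[0.013, -0.0403, -0.0085, 8.4052]
[0.0069, -0.0418, -0.0085, 8.4052]
```

```bash
python3 -m jog '[[[0.041,-0.01,-0.013,8.4,0],[0.039,-0.016,-0.013,8.4,0],[0.037,-0.021,-0.013,8.4,0],[0.033,-0.026,-0.013,8.4,0],[0.029,-0.031,-0.013,8.4,0]]]' | head -1; python3 go.py 0.46 0.06 0.33 -5.5
```

```text
t: 7.15
cur [ 0.4993 -0.0895  0.2868] yaw 28.48 t 7.15 F [ 0.73 -0.22 -0.39] w 0.0134
[0.0092, -0.0375, -0.0108, 8.496]
[0.0035, -0.0385, -0.0108, 8.496]
[-0.0022, -0.0386, -0.0108, 8.496]
[-0.0079, -0.0378, -0.0108, 8.496]
```

```bash
python3 -m jog '[[[0.009,-0.037,-0.012,8.5,0],[0.004,-0.038,-0.012,8.5,0],[-0.002,-0.038,-0.012,8.5,0],[-0.008,-0.037,-0.012,8.5,0],[0,0,0,0,0]]]' ; python3 - <<'E'
from h import *
d=grab(["wrist"],"b1"); print(d["obs"]["eef_pos"])
E
```

```text
t: 7.65
eef_pos: [0.4593, 0.059, 0.3355]
eef_rot: [[0.997, -0.083, 0.004], [-0.083, -0.997, -0.0], [0.004, -0.0, -1.0]]
wrist_force: [-0.6, -0.7, -1.4]
gripper_width: 0.0134
[0.45995737 0.05711384 0.3347451 ]
```

View pics/b1_wrist.png

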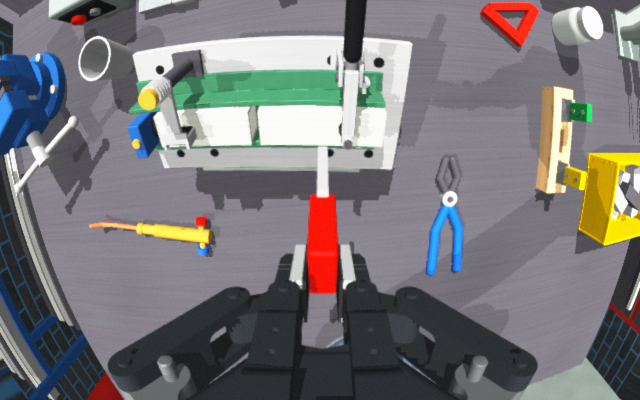

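The jig is fully visible in this wrist view, with the tube gap near (256,120) and the blue stop at (142,135). I'll enlarge it to pick corners.

```bash
python3 - <<'E'
from h import *
d=pickle.load(open("b1.pkl","rb"));f=d["wrist"]
c=f["color"][:,:,::-1]
cv2.imwrite("pics/b1z1.png",cv2.resize(c[30:180,120:270],None,fx=5,fy=4,interpolation=cv2.INTER_CUBIC)[:600])
cv2.imwrite("pics/b1z2.png",cv2.resize(c[30:180,250:420],None,fx=4.5,fy=4,interpolation=cv2.INTER_CUBIC))
E
```

```text
(no output)
```

View pics/b1z1.png

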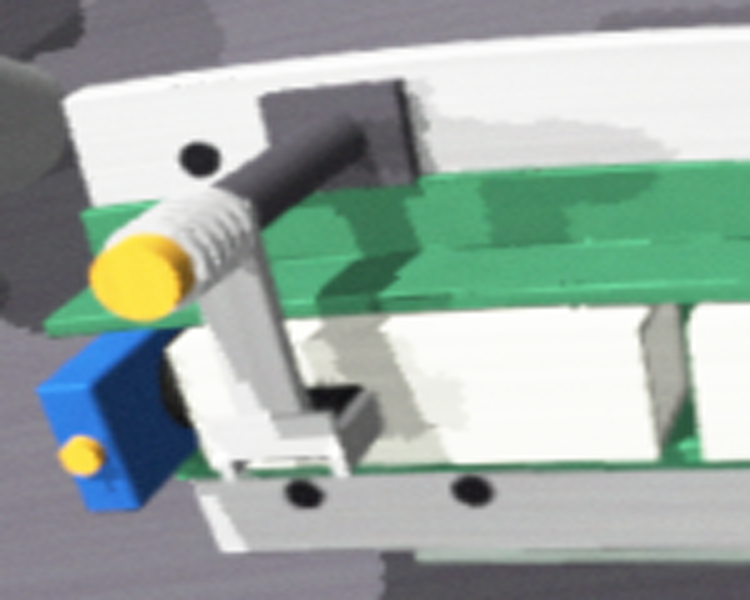

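View pics/b1z2.png

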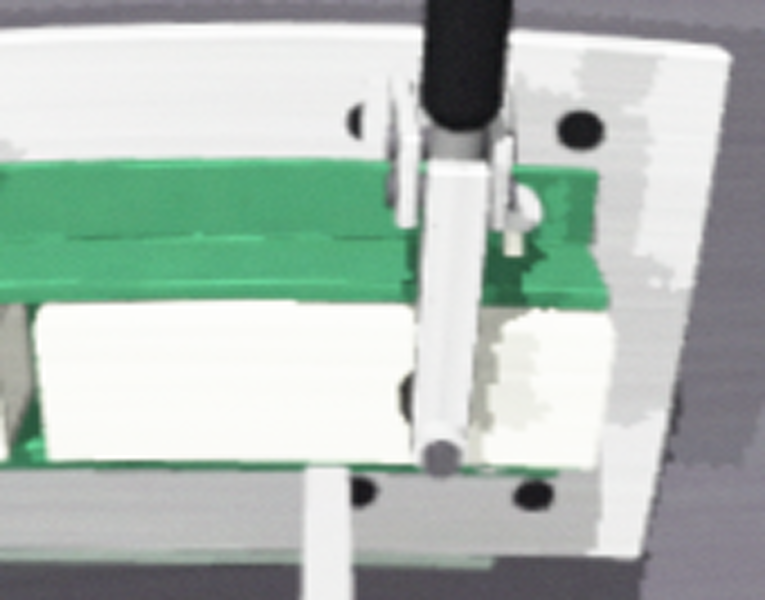

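```bash
cat > jig.py <<'E'
from h import *
from scipy.optimize import least_squares
T=np.radians(25)
def jigR(yaw):
    c,s=np.cos(yaw),np.sin(yaw)
    x=np.array([np.cos(T)*c,np.cos(T)*s,np.sin(T)]);y=np.array([-s,c,0]);return np.stack([x,y,np.cross(x,y)],1)
def fit(obs,gap=None):
    # obs: (frame,fish,(jx,jy,jz)mm or callable gap->,uv)
    def res(z):
        R=jigR(z[3]);r=[]
        for f,fi,J,uv in obs:
            J=J(z[4]*1e3) if callable(J) else J
            r+=list((proj(f,z[:3]+R@np.array(J)/1e3,fi)-uv)*(1))
        return r+[(z[4]-.012)*10]
    s=least_squares(res,[.53,.12,.12,-.095,.012],x_scale=[.01,.01,.01,.05,.01],loss="soft_l1")
    return s.x,np.array(res(s.x)[:-1]).reshape(-1,2)
E
python3 - <<'E'
from jig import *
np.set_printoptions(precision=4,suppress=True)
d=pickle.load(open("b1.pkl","rb"));w=d["wrist"];d0=pickle.load(open("f0.pkl","rb"));t,s=d0["top"],d0["scene"]
z1=lambda x,y:np.array([120+(x+.5)/5-.5,30+(y+.5)/4-.5]);z2=lambda x,y:np.array([250+(x+.5)/4.5-.5,30+(y+.5)/4-.5])
zt=lambda u,v:np.array([(u+.5)/5-.5+190,(v+.5)/5-.5+160]); zs=lambda u,v:np.array([(u+.5)/4.7-.5+265,(v+.5)/4.7-.5+120])
W=[(w,1,(20,0,40),z1(690,309)),(w,1,(-20,0,40),z2(47,461)),(w,1,(20,-130,40),z2(612,310)),(w,1,(-20,-130,40),z2(599,468)),
(w,1,lambda g:(20,g,40),z1(640,310)),(w,1,lambda g:(-20,g,40),z1(660,462)),
(w,1,(85,160,-6),z1(66,97)),(w,1,(-85,160,-6),z1(222,551)),(w,1,(85,-160,-6),z2(730,52)),(w,1,(-85,-160,-6),z2(641,556))]
O=[(t,0,(-85,-160,-6),zt(667,453)),(t,0,(85,-160,-6),zt(706,147)),(t,0,(85,160,-6),zt(64,74)),(t,0,(-85,160,-6),zt(62,383)),
(t,0,(-20,-130,40),zt(615,374)),(t,0,(20,-130,40),zt(629,290)),(t,0,(20,0,40),zt(362,262)),(t,0,(-20,0,40),zt(357,346)),
(s,0,(-85,-160,-6),zs(52,395)),(s,0,(85,-160,-6),zs(255,402)),(s,0,(85,160,-6),zs(545,140)),(s,0,(-20,-130,40),zs(123,302)),(s,0,(20,-130,40),zs(170,285))]
for n,q in [("wrist",W),("other",O),("top",O[:8]),("all",W+O)]:
    x,r=fit(q);print(n,x[:3],np.degrees(x[3]).round(2),"gap",x[4]);print((r.round(1)).tolist())
    if n in("wrist","all"): np.save("jig_%s.npy"%n,x)
E
```

```text
wrist [0.5381 0.1181 0.1195] -5.81 gap 0.010309000080394572
[[-0.3, 3.0], [0.9, -1.8], [0.3, 4.8], [-1.4, -1.7], [-0.1, 3.0], [0.1, -2.0], [-0.8, -0.2], [0.2, -0.1], [0.5, -0.3], [-0.0, -0.0]]
other [0.5381 0.1186 0.122 ] -5.64 gap 0.012
[[0.2, -0.3], [0.3, 0.2], [-0.7, -0.3], [-0.5, -0.2], [1.1, -0.2], [0.0, 1.7], [-0.3, 1.1], [-0.3, -0.7], [-0.8, 1.1], [0.0, -0.7], [0.6, -1.2], [0.0, 0.3], [0.3, 3.3]]
top [0.5384 0.119  0.1163] -5.53 gap 0.012
[[-0.0, -0.6], [-0.0, 0.2], [-0.3, -0.0], [0.0, -0.3], [0.9, -0.5], [-0.2, 1.6], [-0.2, 1.1], [-0.1, -0.8]]
all [0.5381 0.1183 0.1205] -5.76 gap 0.009903483839238397
[[-0.6, 3.0], [0.6, -1.8], [0.3, 4.7], [-1.4, -1.7], [-0.1, 3.0], [0.2, -1.9], [-1.4, -0.2], [-0.2, 0.2], [0.5, -0.6], [0.0, 0.0], [0.2, -0.2], [0.5, 0.4], [-0.3, -0.4], [-0.3, -0.4], [1.1, -0.1], [0.1, 1.9], [-0.1, 1.2], [-0.1, -0.7], [-0.8, 1.5], [-0.2, -0.2], [0.6, -0.7], [-0.1, 0.7], [0.2, 3.7]]
```

```bash
python3 - <<'E'
from jig import *
np.set_printoptions(precision=4,suppress=True)
d=pickle.load(open("b1.pkl","rb"));w=d["wrist"];d0=pickle.load(open("f0.pkl","rb"));t,s=d0["top"],d0["scene"]
z1=lambda x,y:np.array([120+(x+.5)/5-.5,30+(y+.5)/4-.5]);z2=lambda x,y:np.array([250+(x+.5)/4.5-.5,30+(y+.5)/4-.5])
zt=lambda u,v:np.array([(u+.5)/5-.5+190,(v+.5)/5-.5+160]); zs=lambda u,v:np.array([(u+.5)/4.7-.5+265,(v+.5)/4.7-.5+120])
W=[(w,1,(-20,0,40),z2(47,461)),(w,1,(-20,-130,40),z2(599,468)),
(w,1,lambda g:(-20,g,40),z1(660,462)),
(w,1,(85,160,-6),z1(66,97)),(w,1,(-85,160,-6),z1(222,551)),(w,1,(85,-160,-6),z2(730,52)),(w,1,(-85,-160,-6),z2(641,556))]
O=[(t,0,(-85,-160,-6),zt(667,453)),(t,0,(85,-160,-6),zt(706,147)),(t,0,(85,160,-6),zt(64,74)),(t,0,(-85,160,-6),zt(62,383)),
(t,0,(-20,-130,40),zt(615,374)),(t,0,(-20,0,40),zt(357,346)),
(s,0,(-85,-160,-6),zs(52,395)),(s,0,(85,-160,-6),zs(255,402)),(s,0,(85,160,-6),zs(545,140)),(s,0,(-20,-130,40),zs(123,302))]
for n,q in [("wrist",W),("other",O),("all",W+O)]:
    x,r=fit(q);print(n,x[:3],np.degrees(x[3]).round(2),"gap",x[4]);print((r.round(1)).tolist())
    if n in("wrist","all"): np.save("jig_%s.npy"%n,x)
for uv in (z1(658,462),z1(640,312),z2(47,461),z2(40,309)):
    R=jigR(x[3]);p=plane(w,uv,x[:3]+R[:,2]*.04,R[:,2],True);print((R.T@(p-x[:3])*1e3).round(1))
E
```

```text
wrist [0.537  0.1181 0.12  ] -5.86 gap 0.010434717073220998
[[0.9, -0.9], [-1.4, -0.6], [-0.0, -1.0], [-0.9, 0.4], [0.1, 0.6], [0.7, 0.6], [-0.0, 0.9]]
other [0.5376 0.119  0.12  ] -5.67 gap 0.012
[[-0.1, -0.1], [0.1, 0.5], [-0.6, -0.0], [-0.5, -0.1], [0.9, 0.0], [-0.3, -0.5], [-0.8, 1.4], [-0.1, -0.3], [0.4, -0.7], [0.0, 0.7]]
all [0.5372 0.1184 0.1201] -5.79 gap 0.010120699890905568
[[0.6, -1.0], [-1.6, -0.9], [-0.0, -1.2], [-1.3, 0.5], [-0.1, 0.6], [0.4, 0.3], [-0.1, 0.7], [0.1, 0.2], [0.4, 0.8], [-0.3, -0.0], [-0.3, -0.1], [1.1, 0.3], [-0.1, -0.3], [-1.1, 1.4], [-0.5, -0.3], [0.3, -0.6], [-0.3, 0.7]]
[-21.5  10.7  40. ]
[23.8  9.4 40. ]
[-21.3   0.8  40. ]
[24.3 -2.  40. ]
```

```bash
cat > jt.py <<'E'
import sys
from jig import *
def tgt(jx,jy,jz,o=np.array([.5371,.1183,.1200]),yaw=-5.8):
    R=jigR(np.radians(yaw));return o+R@np.array([jx,jy,jz])/1e3+[0,0,.003]
def inv(p,o=np.array([.5371,.1183,.1200]),yaw=-5.8):
    R=jigR(np.radians(yaw));return R.T@(np.asarray(p)-[0,0,.003]-o)*1e3
E
python3 - <<'E'
from jt import *
from bench import env
from go import plan
for z in (150,120,78): print(z,tgt(0,5.2,z).round(4))
plan(*tgt(0,5.2,150),-5.8)
# jig z dir in tool axes
a=np.radians(0); R=jigR(np.radians(-5.8)); c,s=np.cos(np.radians(-5.8)),np.sin(np.radians(-5.8))
Rt=np.array([[c,s,0],[s,-c,0],[0,0,-1]]);print("jig axes in tool",(Rt.T@R).round(4))
E
```

```text
150 [0.4746 0.1299 0.2589]
120 [0.4872 0.1286 0.2318]
78 [0.5048 0.1268 0.1937]
cur [0.46   0.0571 0.3347] yaw -4.68 t 7.7 F [ 0.73 -0.96 -1.51] w 0.0135
[0.0029, -0.0246, 0.0253, 0.3725]
[0.0027, -0.0246, 0.0253, 0.3725]
[0.0026, -0.0246, 0.0253, 0.3725]
jig axes in tool [[ 0.9063 -0.     -0.4226]
 [-0.     -1.     -0.    ]
 [-0.4226  0.     -0.9063]]
```

```bash
python3 -m jog '[[[0.003,-0.037,0.01,1.1,0],[0.003,-0.037,0.025,0,0],[0.002,0,0.04,0,0],[0,0,0,0,0]]]'; python3 -m jog '[[[0,0,0,0,0]]]'; python3 - <<'E'
from jt import *
from go import plan
d=grab(["wrist"],"b2"); print(inv(d["obs"]["eef_pos"]).round(1)); plan(*tgt(0,5.2,120),-5.8)
c=d["wrist"]["color"][:,:,::-1]
cv2.imwrite("pics/b2z.png",cv2.resize(c[60:260,230:420],None,fx=4,fy=3,interpolation=cv2.INTER_CUBIC))
E
```

```text
t: 8.1
eef_pos: [0.472, 0.1281, 0.254]
eef_rot: [[0.995, -0.104, -0.011], [-0.104, -0.995, -0.002], [-0.01, 0.003, -1.0]]
wrist_force: [-0.8, 0.2, -1.1]
gripper_width: 0.0133
t: 8.2
eef_pos: [0.4751, 0.1278, 0.2583]
eef_rot: [[0.994, -0.106, -0.002], [-0.106, -0.994, -0.001], [-0.001, 0.001, -1.0]]
wrist_force: [0.4, -0.4, 0.1]
gripper_width: 0.0133
[  1.7   3.2 149.8]
cur [0.476  0.1278 0.2594] yaw -6.11 t 8.25 F [-0.38  0.18 -0.28] w 0.0133
[0.011, -0.002, 0.0277, -0.3096]
```

View pics/b2z.png

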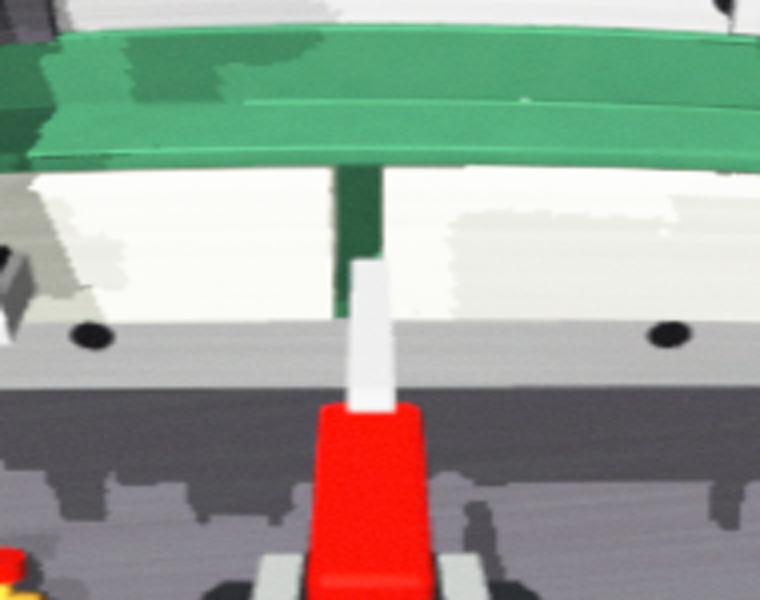

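View pics/b2_wrist.png

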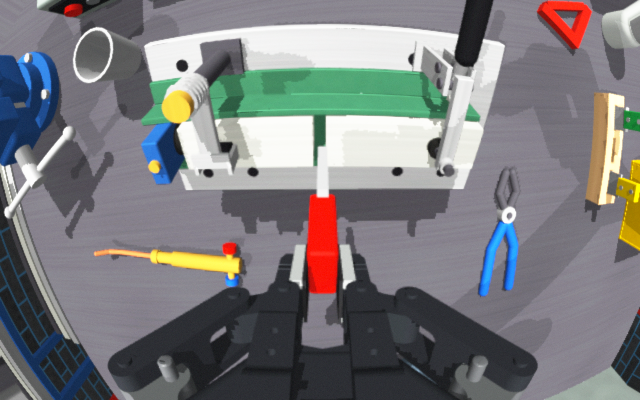

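```bash
python3 -m jog '[[[0.005,-0.0025,0.012,0,0],[0.004,0,0.012,0,0],[0,0,0,0,0],[0,0,0,0,0]]]'; python3 - <<'E'
from jt import *
from go import plan
d=grab(["wrist"],"b3"); print(inv(d["obs"]["eef_pos"]).round(1)); plan(*tgt(0,5.2,100),-5.8)
c=d["wrist"]["color"][:,:,::-1]
cv2.imwrite("pics/b3z.png",cv2.resize(c[60:260,230:420],None,fx=4,fy=3,interpolation=cv2.INTER_CUBIC))
E
```

```text
t: 8.65
eef_pos: [0.484, 0.1303, 0.2344]
eef_rot: [[0.994, -0.106, -0.001], [-0.106, -0.994, -0.0], [-0.001, 0.0, -1.0]]
wrist_force: [-0.3, 0.7, -0.9]
gripper_width: 0.0135
[ -1.7   6.6 124. ]
cur [0.4841 0.1304 0.2347] yaw -6.07 t 8.7 F [-0.11  0.07 -0.61] w 0.0133
[0.0117, 0.0014, 0.021, -0.2709]
```

View pics/b3z.png

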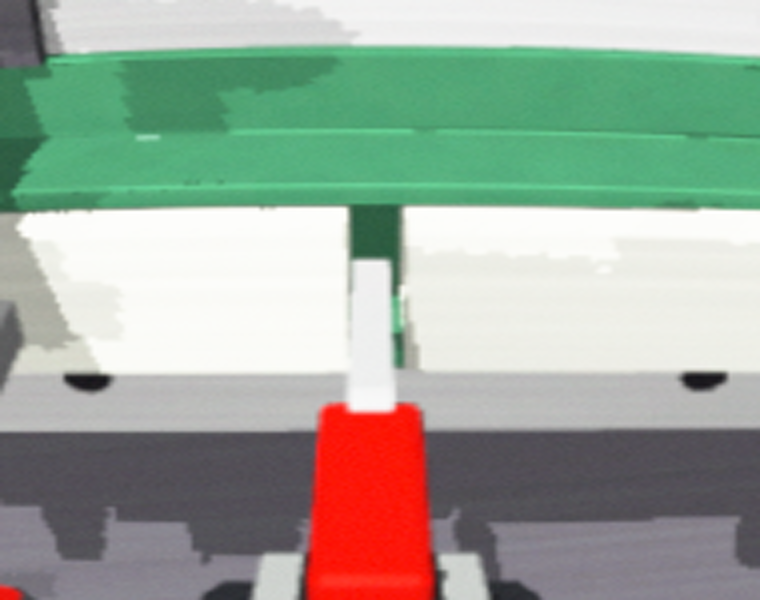

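```bash
python3 - <<'E'
from jt import *
d=pickle.load(open("b3.pkl","rb"));f=d["wrist"]
o=np.array([.5371,.1183,.1200]);R=jigR(np.radians(-5.8))
P=lambda a:proj(f,o+R@np.array(a)/1e3,True).round(1)
for h in (38,42,46,50): print(h,P((18.2,6.6,h+1.8)))
print("gap top end",P((21.5,5,30)),P((20,5,40)),"obs",60+207/3,"low end",P((-20,5,40)),60+370/3)
print("handle corner (15,52)",P((15,6.6,46+52)),"obs",60+404/3)
E
```

```text
38 [321.5 139.3]
42 [321.5 142.4]
46 [321.5 145.6]
50 [321.5 148.9]
gap top end [323.7 128.2] [323.9 137.2] obs 129.0 low end [324.  182.5] 183.33333333333331
handle corner (15,52) [321.6 200.4] obs 194.66666666666666
```

```bash
python3 -m jog '[[[0.002,0.001,0.004,0,0],[0.003,0,0.007,0,0],[0.003,0,0.007,0,0],[0,0,0,0,0]]]'; python3 - <<'E'
from jt import *
d=grab(["wrist"],"b4"); print(inv(d["obs"]["eef_pos"]).round(1),d["obs"]["wrist_force"].round(2))
c=d["wrist"]["color"][:,:,::-1]
cv2.imwrite("pics/b4z.png",cv2.resize(c[60:260,230:420],None,fx=4,fy=3,interpolation=cv2.INTER_CUBIC))
E
```

```text
t: 9.1
eef_pos: [0.4928, 0.1285, 0.2158]
eef_rot: [[0.994, -0.106, 0.001], [-0.106, -0.994, -0.0], [0.001, 0.0, -1.0]]
wrist_force: [1.6, 0.1, -1.2]
gripper_width: 0.0135
[ -1.7   5.7 103.6] [ 2.69 -0.28 -1.74]
```

View pics/b4z.png

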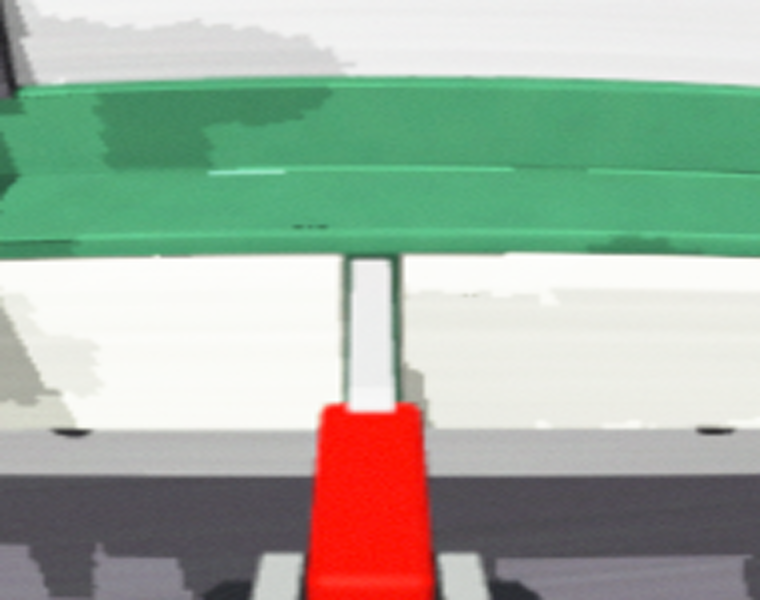

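```bash
python3 -m jog '[[[0.002,0,0.005,0,0],[0.002,0,0.004,0,0],[0,0,0,0,0]]]'; python3 - <<'E'
from jt import *
from bench import env
o=env.get_obs();print(inv(o["eef_pos"]).round(1))
E
```

```text
t: 9.45
eef_pos: [0.4966, 0.1282, 0.2073]
eef_rot: [[0.994, -0.106, 0.001], [-0.106, -0.994, -0.0], [0.001, -0.0, -1.0]]
wrist_force: [1.7, 0.0, -2.4]
gripper_width: 0.0139
[-1.8  5.8 93.8]
```

```bash
python3 -m jog '[[[0.002,0,0.004,0,0],[0.002,0,0.004,0,0],[0,0,0,0,0]]]'; python3 - <<'E'
from jt import *
d=grab(["wrist"],"b5"); print(inv(d["obs"]["eef_pos"]).round(1),d["obs"]["wrist_force"].round(2))
c=d["wrist"]["color"][:,:,::-1]
cv2.imwrite("pics/b5z.png",cv2.resize(c[60:260,230:420],None,fx=4,fy=3,interpolation=cv2.INTER_CUBIC))
E
```

```text
t: 9.75
eef_pos: [0.5004, 0.1278, 0.1992]
eef_rot: [[0.994, -0.106, 0.001], [-0.106, -0.994, 0.0], [0.001, -0.0, -1.0]]
wrist_force: [3.0, 0.4, -1.4]
gripper_width: 0.0134
[-1.8  5.7 85. ] [ 2.53  0.08 -1.97]
```

View pics/b5z.png

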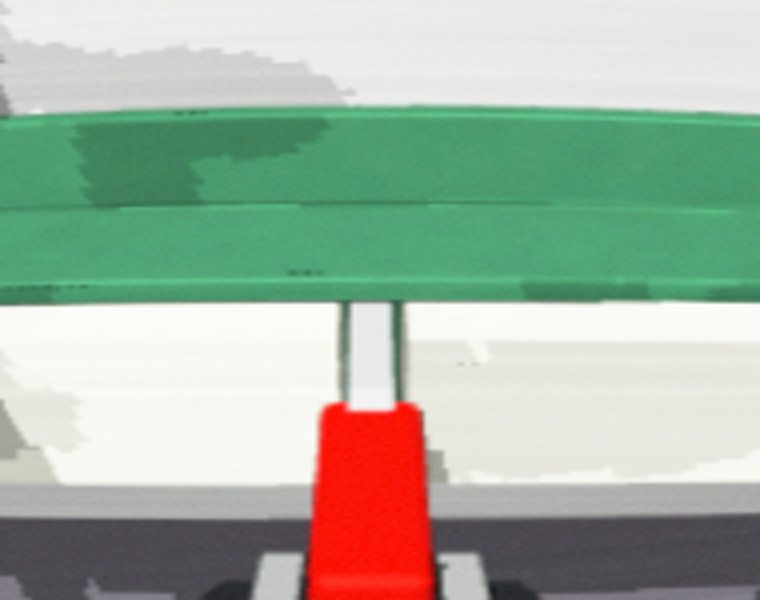

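```bash
python3 -m jog '[[[0.0015,0,0.0035,0,0],[0,0,0,0,0]]]' | grep -E "eef_pos|wrist"; python3 -m jog '[[[0.001,0,0.002,0,0],[0,0,0,0,0]]]' | grep -E "eef_pos|wrist"; python3 -m jog '[[[0.001,0,0.002,0,0],[0,0,0,0,0]]]' | grep -E "eef_pos|wrist"
```

```text
eef_pos: [0.5017, 0.1277, 0.196]
wrist_force: [2.9, -0.2, -0.5]
eef_pos: [0.5012, 0.1277, 0.1953]
wrist_force: [-3.1, -0.1, 9.5]
eef_pos: [0.5006, 0.1279, 0.1944]
wrist_force: [-6.6, 0.2, 20.1]
```

```bash
python3 - <<'E'
from jt import *
d=grab(["wrist","scene"],"b6"); print(inv(d["obs"]["eef_pos"]).round(1),d["obs"]["wrist_force"].round(2))
c=d["wrist"]["color"][:,:,::-1]
cv2.imwrite("pics/b6z.png",cv2.resize(c[60:260,230:420],None,fx=4,fy=3,interpolation=cv2.INTER_CUBIC))
s=d["scene"]["color"][:,:,::-1]
cv2.imwrite("pics/b6s.png",cv2.resize(s[110:210,280:380],None,fx=6,fy=6,interpolation=cv2.INTER_CUBIC))
f=d["wrist"];o=np.array([.5371,.1183,.1200]);R=jigR(np.radians(-5.8))
P=lambda a:proj(f,o+R@np.array(a)/1e3,True).round(1)
print("expected handle lower corner",P((15,5.5,52)),"top far",P((15,5.5,98)),"top near",P((-15,5.5,98)),"wall",P((21.5,5.5,30)))
for v in range(185,300): print(v,c[v,322].tolist(),end=" ") if abs(int(c[v,322,0])-int(c[v-1,322,0]))>15 or abs(int(c[v,322,2])-int(c[v-1,322,2]))>10 else 0
E
```

```text
[-3.7  5.9 80.5] [-7.53  0.63 20.35]
expected handle lower corner [322.4 194.7] top far [322.7 263.9] top near [322.9 296.8] wall [322.3 161.5]
196 [198, 200, 247] 197 [86, 90, 251] 198 [15, 25, 252] 293 [33, 40, 248] 294 [115, 108, 185] 295 [130, 120, 132]
```

View pics/b6z.png

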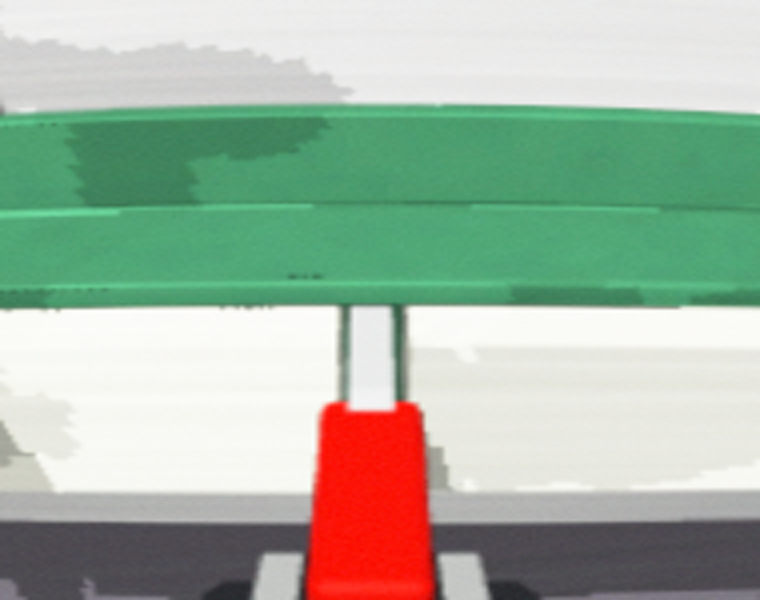

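View pics/b6s.png

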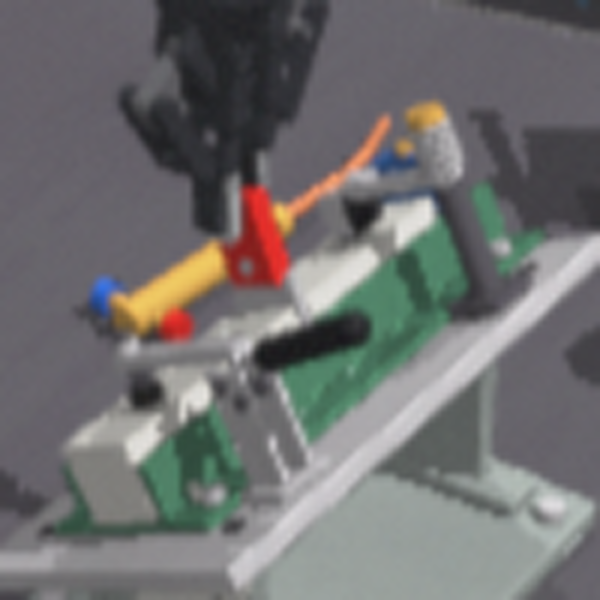

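```bash
python3 -m jog '[[[-0.001,0,-0.0025,0,0],[0,0,0,0,0]]]' | grep -E "eef_pos|wrist"; python3 -m jog '[[[0,0,0,0,0.03],[0,0,0,0,0.045],[0,0,0,0,0.05],[0,0,0,0,0.05]]]';  python3 - <<'E'
from jt import *
d=grab(["wrist"],"b7"); print(inv(d["obs"]["eef_pos"]).round(1),d["obs"]["wrist_force"].round(2))
E
```

```text
eef_pos: [0.5007, 0.1277, 0.1948]
wrist_force: [-1.7, -0.0, 6.3]
t: 11.1
eef_pos: [0.5021, 0.1275, 0.1942]
eef_rot: [[0.994, -0.106, -0.001], [-0.106, -0.994, -0.0], [-0.001, 0.0, -1.0]]
wrist_force: [-0.2, 0.5, -0.2]
gripper_width: 0.0501
[-2.2  5.7 79.7] [-0.55 -0.48  0.7 ]
```

View pics/b7_wrist.png

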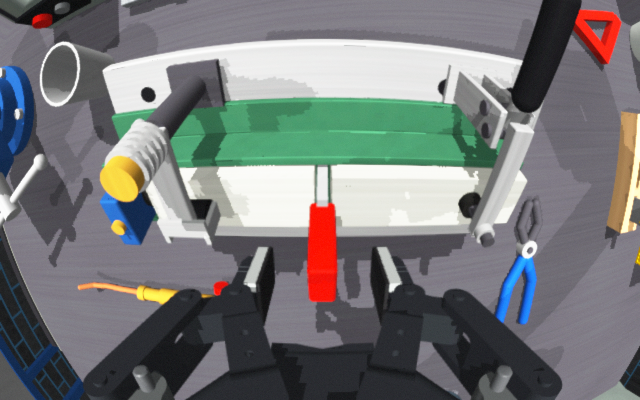

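```bash
python3 -m jog '[[[0,0,-0.02,0,0.05],[0,0,-0.03,0,0.05],[0,0,-0.04,0,0.05],[0,0,0,-8.5,0]]]' ;  python3 - <<'E'
from jt import *
from go import plan
d=grab(["wrist"],"b8"); print(d["obs"]["wrist_force"].round(2))
p=tgt(0,172,38)+[0,0,.022-.003]; print("push start",p); plan(p[0],p[1],.285,84.2)
E
```

```text
t: 11.55
eef_pos: [0.5057, 0.1278, 0.2898]
eef_rot: [[0.999, 0.046, 0.011], [0.046, -0.999, 0.0], [0.011, 0.0, -1.0]]
wrist_force: [0.8, 1.1, -0.2]
gripper_width: 0.0366
[-0.31 -0.07 -0.33]
push start [0.5385044  0.29104239 0.1764397 ]
cur [0.5042 0.1277 0.2875] yaw 3.0 t 11.6 F [-0.31 -0.07 -0.33] w 0.0292
[0.0043, -0.0161, 0.0002, -8.1204]
[0.0065, -0.0154, 0.0002, -8.1204]
[0.0086, -0.0143, 0.0002, -8.1204]
[0.0106, -0.0129, 0.0002, -8.1204]
[0.0123, -0.0113, 0.0002, -8.1204]
[0.0138, -0.0095, 0.0002, -8.1204]
[0.015, -0.0074, 0.0002, -8.1204]
[0.0159, -0.0052, 0.0002, -8.1204]
[0.0164, -0.0029, 0.0002, -8.1204]
[0.0167, -0.0006, 0.0002, -8.1204]
```

View pics/b8_wrist.png

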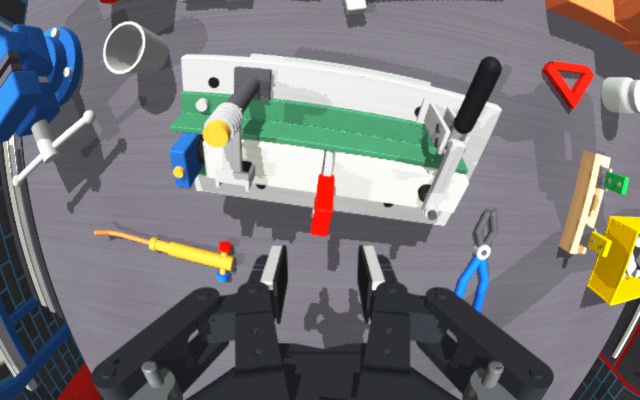

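```bash
python3 -m jog '[[[0.004,-0.016,0,-8.1,0],[0.0065,-0.0155,0,-8.1,0],[0.0085,-0.0145,0,-8.1,0],[0.0105,-0.013,0,-8.1,0],[0.0125,-0.0115,0,-8.1,0]]]' | head -1; python3 -m jog '[[[0.014,-0.0095,0,-8.1,0],[0.015,-0.0075,0,-8.1,0],[0.016,-0.005,0,-8.1,0],[0.0165,-0.003,0,-8.1,0],[0.017,-0.0005,0,-8.1,0]]]'; python3 -m jog '[[[0,0,0,0,0],[0,0,0,0,0]]]' | head -1; python3 go.py 0.5385 0.291 0.1765 84.2
python3 - <<'E'
from h import *
d=grab(["wrist"],"c1")
E
```

```text
t: 12.1
t: 12.6
eef_pos: [0.538, 0.2921, 0.2834]
eef_rot: [[0.111, 0.994, -0.002], [0.994, -0.111, -0.001], [-0.001, -0.002, -1.0]]
wrist_force: [-0.2, 0.3, 0.6]
gripper_width: 0.0001
t: 12.8
cur [0.5378 0.2913 0.2836] yaw 83.24 t 12.8 F [ 0.24  0.18 -0.03] w 0.0002
[-0.0001, 0.0002, 0.0357, -0.3185]
[-0.0001, 0.0002, 0.0357, -0.3185]
[-0.0001, 0.0002, 0.0357, -0.3185]
```

View pics/c1_wrist.png

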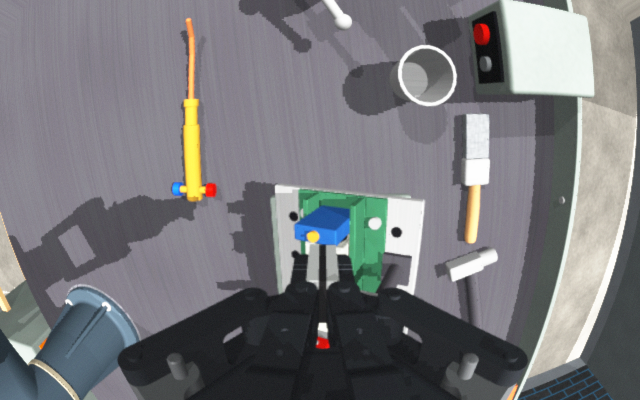

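```bash
python3 -m jog '[[[0,0,0.036,-1,0],[0,0,0.036,0,0],[0,0,0.03,0,0],[0,0,0,0,0],[0,0,0,0,0]]]'; python3 go.py 0.5385 0.291 0.1765 84.2
python3 - <<'E'
from h import *
d=grab(["wrist","scene"],"c2")
s=d["scene"]["color"][:,:,::-1]
cv2.imwrite("pics/c2s.png",cv2.resize(s[90:210,280:400],None,fx=5,fy=5,interpolation=cv2.INTER_CUBIC))
E
```

```text
t: 13.35
eef_pos: [0.5386, 0.291, 0.1828]
eef_rot: [[0.099, 0.995, -0.001], [0.995, -0.099, -0.0], [-0.0, -0.001, -1.0]]
wrist_force: [0.7, 1.0, 0.4]
gripper_width: -0.0003
cur [0.5386 0.291  0.1828] yaw 84.32 t 13.35 F [0.72 1.03 0.36] w -0.0003
[0.0, -0.0001, 0.0063, 0.1189]
```

View pics/c2_wrist.png

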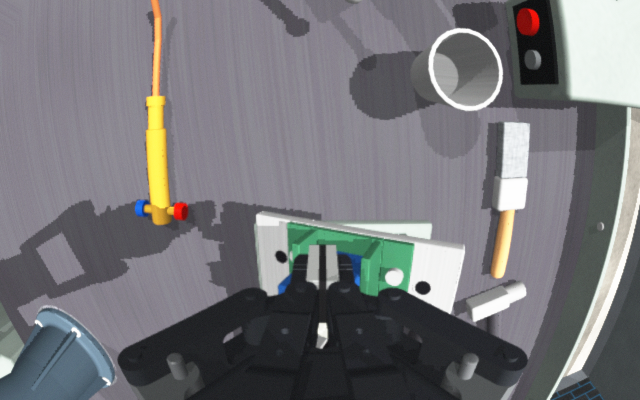

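View pics/c2s.png

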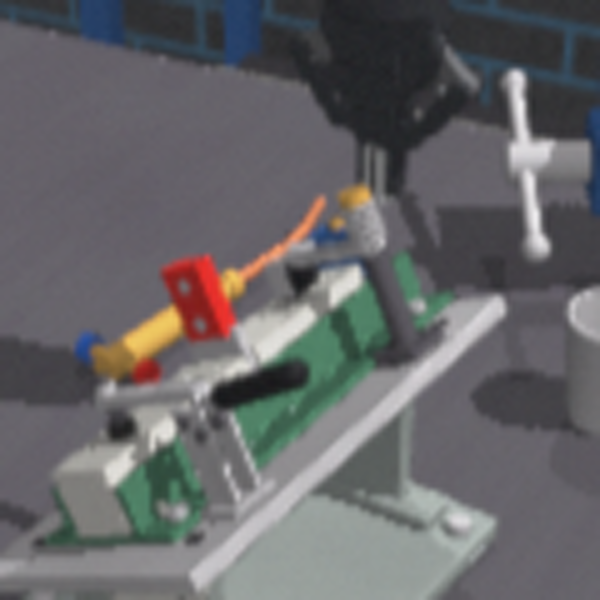

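```bash
python3 -m jog '[[[0,0,0.005,0,0],[-0.006,0,0,0,0],[-0.005,0,0,0,0],[0,0,0,0,0],[0,0,0,0,0]]]'; python3 -m jog '[[[-0.002,0,0,0,0],[0,0,0,0,0],[0,0,0,0,0]]]'|grep -E "pos|force"; python3 -m jog '[[[-0.001,0,0,0,0],[0,0,0,0,0],[0,0,0,0,0]]]'|grep -E "pos|force"
```

```text
t: 13.95
eef_pos: [0.5376, 0.2805, 0.1779]
eef_rot: [[0.097, 0.995, 0.0], [0.995, -0.097, 0.0], [0.0, 0.0, -1.0]]
wrist_force: [0.0, 0.0, -0.4]
gripper_width: -0.0002
eef_pos: [0.5372, 0.2787, 0.1776]
wrist_force: [0.4, 0.3, -0.1]
eef_pos: [0.5372, 0.2777, 0.1776]
wrist_force: [-0.3, 0.2, -0.2]
```

```bash
python3 -m jog '[[[-0.001,0,0,0,0],[0,0,0,0,0]]]'|grep -E "pos|force"; python3 -m jog '[[[-0.001,0,0,0,0],[0,0,0,0,0]]]'|grep -E "pos|force"; python3 -m jog '[[[-0.001,0,0,0,0],[0,0,0,0,0]]]'|grep -E "pos|force"; python3 -m jog '[[[-0.001,0,0,0,0],[0,0,0,0,0]]]'|grep -E "pos|force"
```

```text
eef_pos: [0.5371, 0.2767, 0.1776]
wrist_force: [0.8, -0.2, -0.5]
eef_pos: [0.5371, 0.2765, 0.1777]
wrist_force: [-0.6, 2.1, -1.9]
eef_pos: [0.537, 0.2756, 0.1777]
wrist_force: [0.1, 4.6, -1.2]
eef_pos: [0.5369, 0.2743, 0.1777]
wrist_force: [-0.6, 5.1, -0.6]
```

```bash
python3 - <<'E'
from jt import *
d=grab(["wrist"],"c3"); print(inv(d["obs"]["eef_pos"]).round(1))
c=d["wrist"]["color"][:,:,::-1]
cv2.imwrite("pics/c3z.png",cv2.resize(c[200:330,240:420],None,fx=4.4,fy=4.4,interpolation=cv2.INTER_CUBIC))
E
```

```text
[  8.6 155.2  56.3]
```

View pics/c3z.png

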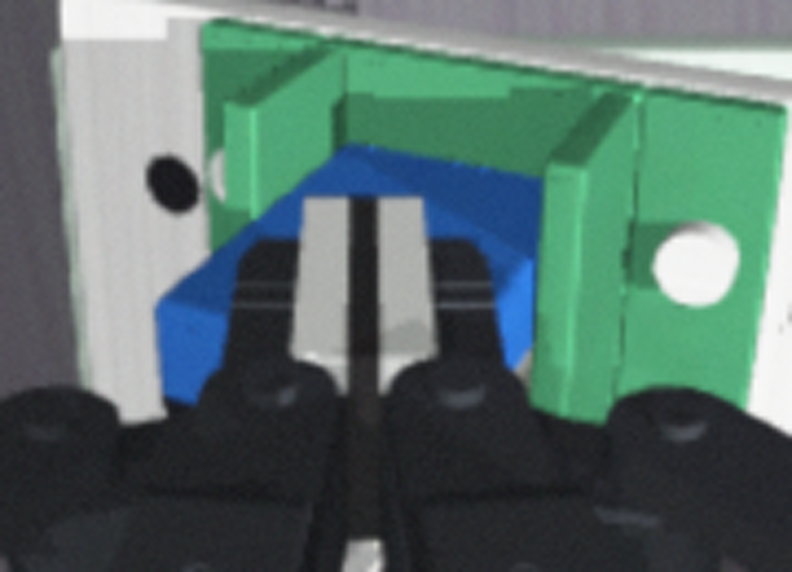

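```bash
for i in 1; do python3 -m jog '[[[-0.0005,0,0,0,0],[-0.0005,0,0,0,0],[0,0,0,0,0]]]'|grep -E "pos|force"; done; python3 -m jog '[[[-0.0005,0,0,0,0],[0,0,0,0,0]]]'|grep -E "pos|force"; python3 -m jog '[[[-0.0003,0,0,0,0],[0,0,0,0,0]]]'|grep -E "pos|force";python3 -m jog '[[[-0.0003,0,0,0,0],[0,0,0,0,0]]]'|grep -E "pos|force"
```

```text
eef_pos: [0.5368, 0.2735, 0.1777]
wrist_force: [0.0, 4.9, -1.5]
eef_pos: [0.5367, 0.273, 0.1777]
wrist_force: [-0.2, 5.2, -0.3]
eef_pos: [0.5367, 0.2728, 0.1777]
wrist_force: [0.4, 5.5, -1.4]
eef_pos: [0.5367, 0.2725, 0.1777]
wrist_force: [0.2, 5.5, -0.7]
```

```bash
python3 -m jog '[[[-0.0003,0,0,0,0],[0,0,0,0,0],[0,0,0,0,0]]]'|grep -E "pos|force";python3 -m jog '[[[-0.0003,0,0,0,0],[0,0,0,0,0],[0,0,0,0,0]]]'|grep -E "pos|force"
```

```text
eef_pos: [0.5366, 0.2722, 0.1777]
wrist_force: [-0.6, 5.3, -0.2]
eef_pos: [0.5366, 0.2719, 0.1777]
wrist_force: [0.6, 6.4, -1.5]
```

```bash
python3 - <<'E'
from jt import *
d=grab(["top","scene"],"c4")
c=d["top"]["color"][:,:,::-1];s=d["scene"]["color"][:,:,::-1]
cv2.imwrite("pics/c4t.png",cv2.resize(c[195:245,230:300],None,fx=11,fy=11,interpolation=cv2.INTER_CUBIC))
cv2.imwrite("pics/c4s.png",cv2.resize(s[120:190,290:370],None,fx=8,fy=8,interpolation=cv2.INTER_CUBIC))
E
```

```text
(no output)
```

View pics/c4t.png

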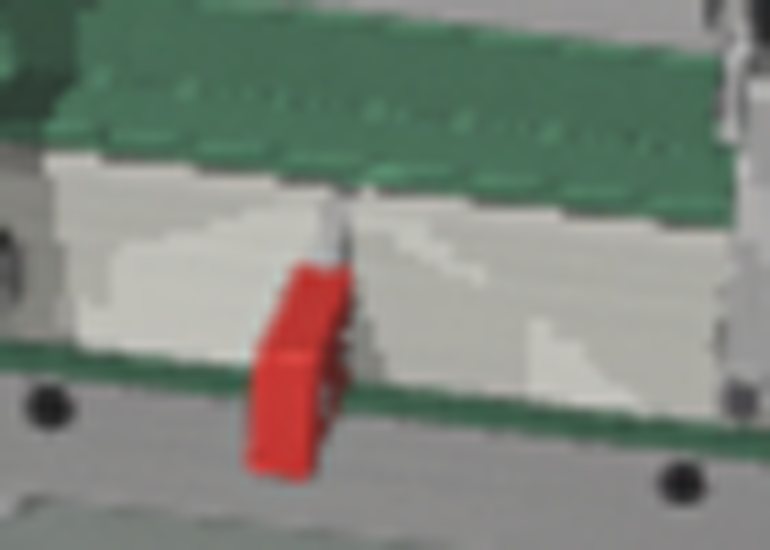

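View pics/c4s.png

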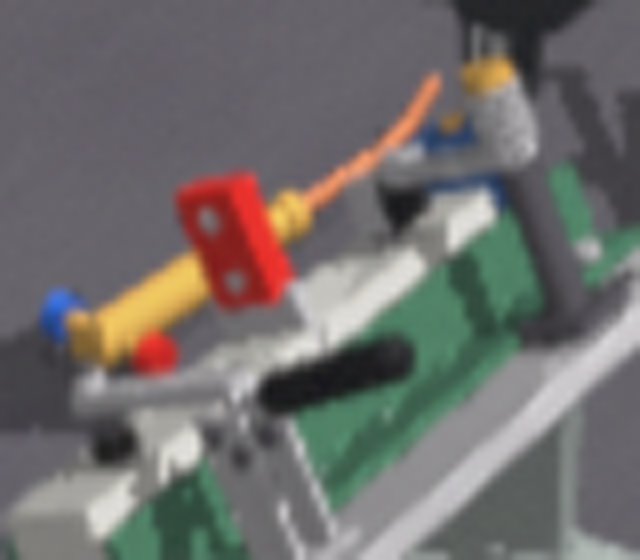

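```bash
python3 -m jog '[[[-0.0002,0,0,0,0],[0,0,0,0,0],[0,0,0,0,0]]]'|grep -E "pos|force";python3 -m jog '[[[0,0,0,0,0]]]'|grep -E "pos|force"
```

```text
eef_pos: [0.5366, 0.2717, 0.1777]
wrist_force: [0.7, 5.4, -0.8]
eef_pos: [0.5366, 0.2717, 0.1777]
wrist_force: [-0.1, 5.3, -1.3]
```

```bash
python3 -m jog '[[[-0.0003,0,0,0,0],[0,0,0,0,0],[0,0,0,0,0]]]'|grep -E "pos|force";python3 -m jog '[[[-0.0003,0,0,0,0],[0,0,0,0,0],[0,0,0,0,0]]]'|grep -E "pos|force"
```

```text
eef_pos: [0.5366, 0.2716, 0.1777]
wrist_force: [0.3, 7.5, -0.3]
eef_pos: [0.5366, 0.2715, 0.1777]
wrist_force: [-0.1, 6.9, -1.1]
```

```bash
python3 -m jog '[[[-0.0002,0,0,0,0],[0,0,0,0,0],[0,0,0,0,0]]]'|grep -E "pos|force";python3 -m jog '[[[0,0,0,0,0]]]'|grep -E "pos|force";python3 -m jog '[[[0,0,0,0,0]]]'|grep -E "pos|force"
```

```text
eef_pos: [0.5366, 0.2715, 0.1777]
wrist_force: [1.2, 6.9, -1.3]
eef_pos: [0.5366, 0.2715, 0.1777]
wrist_force: [0.7, 7.5, -0.4]
eef_pos: [0.5366, 0.2715, 0.1777]
wrist_force: [-0.6, 7.8, -1.9]
```

```bash
python3 -m jog '[[[-0.0003,0,0,0,0],[0,0,0,0,0],[0,0,0,0,0]]]'|grep -E "pos|force";python3 -m jog '[[[0,0,0,0,0]]]'|grep -E "pos|force"; python3 - <<'E'
from jt import *
d=grab(["top"],"c5")
c=d["top"]["color"][:,:,::-1]
cv2.imwrite("pics/c5t.png",cv2.resize(c[195:245,230:300],None,fx=11,fy=11,interpolation=cv2.INTER_CUBIC))
E
```

```text
eef_pos: [0.5366, 0.2714, 0.1778]
wrist_force: [-0.1, 8.3, -1.1]
eef_pos: [0.5366, 0.2714, 0.1778]
wrist_force: [-0.4, 7.9, -0.7]
```

View pics/c5t.png

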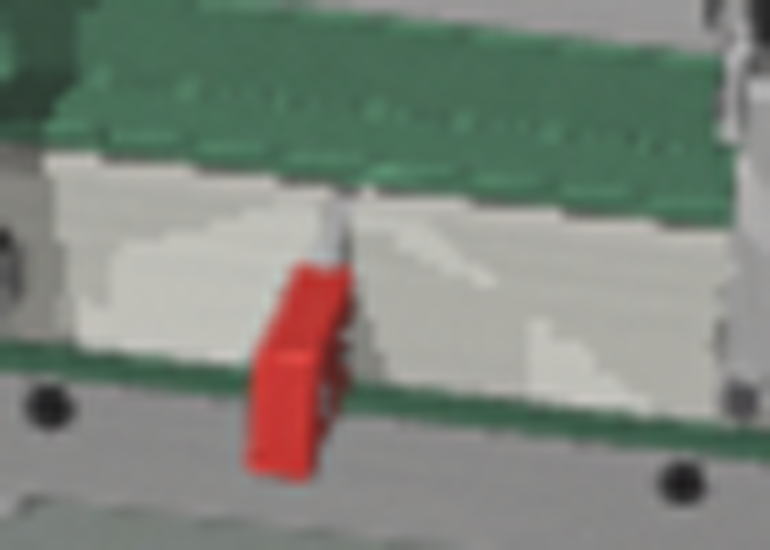

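```bash
python3 - <<'E'
from jt import *
d=pickle.load(open("c5.pkl","rb"));f=d["top"]
o=np.array([.5371,.1183,.1200]);R=jigR(np.radians(-5.8))
z=lambda x,y:np.array([230+(x+.5)/11-.5,195+(y+.5)/11-.5])
for n,a in [("upslope top edge",(15,98)),("dn top edge",(-15,98)),("low up corner",(15,52))]:
    print(n,proj(f,o+R@np.array([a[0],3,a[1]])/1e3).round(1))
print("obs up",z(291,349),"dn",z(277,471),"low",z(325,266))
q=plane(f,z(284,410),o+R[:,2]*.098,R[:,2]);print("top centre jig",(R.T@(q-o)*1e3).round(1))
q=plane(f,z(325,266),o+R@np.array([15,0,0])/1e3,R[:,0]);print("low corner jig",(R.T@(q-o)*1e3).round(1))
E
```

```text
upslope top edge [255.9 225.4]
dn top edge [255.2 237.3]
low up corner [259.6 217.3]
obs up [256.         226.27272727] dn [254.72727273 237.36363636] low [259.09090909 218.72727273]
top centre jig [-1.1  3.3 98. ]
low corner jig [15.   2.8 60.3]
```

```bash
python3 -m jog '[[[0.005,0,0,0,0],[0.012,0,-0.02,0,0],[0,0,-0.045,0,0],[0,0,-0.045,8.5,0],[0,0,0,8.5,0.03]]]' | head -2; python3 go.py 0.502 0.126 0.285 -5.8
```

```text
t: 19.45
eef_pos: [0.5418, 0.2868, 0.2949]
cur [0.5418 0.2868 0.2949] yaw 67.11 t 19.45 F [0.11 0.43 0.29] w 0.0133
[-0.0182, 0.0029, 0.0011, 8.1012]
[-0.0176, 0.0054, 0.0011, 8.1012]
[-0.0167, 0.0078, 0.0011, 8.1012]
[-0.0154, 0.0101, 0.0011, 8.1012]
[-0.0138, 0.0122, 0.0011, 8.1012]
[-0.012, 0.014, 0.0011, 8.1012]
[-0.0099, 0.0155, 0.0011, 8.1012]
[-0.0076, 0.0168, 0.0011, 8.1012]
[-0.0051, 0.0177, 0.0011, 8.1012]
```

```bash
python3 -m jog '[[[-0.018,0.003,0,8.1,0.04],[-0.0175,0.0055,0,8.1,0.04],[-0.0165,0.008,0,8.1,0.04],[-0.0155,0.01,0,8.1,0.04],[-0.014,0.012,0,8.1,0.04]]]' | head -1; python3 -m jog '[[[-0.012,0.014,0,8.1,0.04],[-0.01,0.0155,0,8.1,0.04],[-0.0075,0.017,0,8.1,0.04],[-0.005,0.0175,0,8.1,0.04],[0,0,0,0,0.04]]]' | head -1; python3 -m jog '[[[0,0,0,0,0.04]]]' | head -1; python3 - <<'E'
from jt import *
from go import plan
d=grab(["wrist"],"e1"); plan(*tgt(0,3,110),-5.8)
E
```

```text
t: 19.95
t: 20.45
t: 20.55
cur [0.4994 0.1256 0.2877] yaw -5.37 t 20.6 F [-0.32  0.03 -0.  ] w 0.0396
[-0.0041, 0.0002, 0.0325, 0.2143]
[-0.0041, 0.0002, 0.0325, 0.2143]
```

View pics/e1_wrist.png

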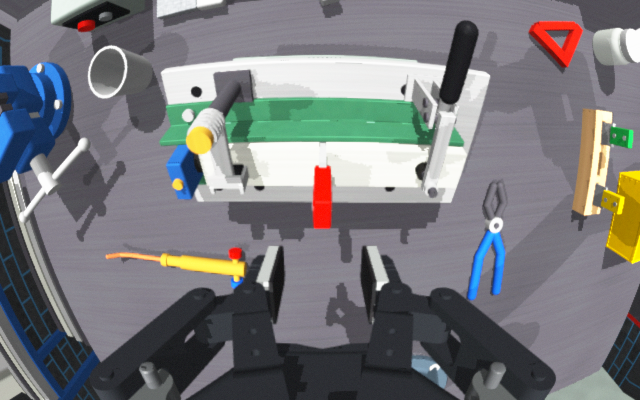

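```bash
python3 - <<'E'
from jt import *
from go import plan
plan(*tgt(0,3,79),-5.8,n=2)
E
python3 -m jog '[[[0.002,0,0.045,0.4,0.04],[0.002,0,0.044,0,0.04],[0,0,0.003,0,0.035],[0,0,0,0,0.03],[0,0,0,0,0.03]]]'; python3 - <<'E'
from jt import *
from go import plan
d=grab(["wrist"],"e2"); plan(*tgt(0,3,79),-5.8);print(inv(d["obs"]["eef_pos"]).round(1))
c=d["wrist"]["color"][:,:,::-1]
cv2.imwrite("pics/e2z.png",cv2.resize(c[150:330,230:420],None,fx=4,fy=3.3,interpolation=cv2.INTER_CUBIC))
E
```

```text
cur [0.4994 0.1256 0.2877] yaw -5.37 t 20.6 F [-0.32  0.03 -0.  ] w 0.0396
[0.0024, 0.0002, 0.0466, 0.2143]
[0.0024, 0.0002, 0.0466, 0.2143]
t: 21.1
eef_pos: [0.5048, 0.1258, 0.1974]
eef_rot: [[0.995, -0.101, 0.003], [-0.101, -0.995, -0.0], [0.003, -0.0, -1.0]]
wrist_force: [0.1, -0.0, -0.9]
gripper_width: 0.0301
cur [0.505  0.1257 0.1977] yaw -5.81 t 21.15 F [-0.11 -0.67  0.36] w 0.0301
[-0.0007, 0.0011, 0.0031, -0.0085]
[ 1.9  4.1 81.5]
```

View pics/e2z.png

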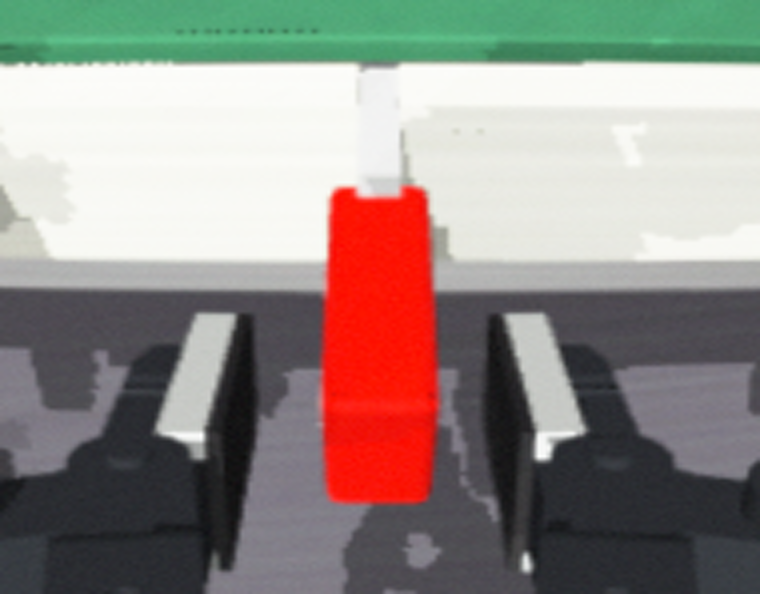

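```bash
python3 -m jog '[[[0,0.0012,0.002,0,0.03],[0,0,0,0,0.024],[0,0,0,0,0.022],[0,0,0,0,0.02]]]' 20; python3 - <<'E'
from jt import *
d=grab(["wrist"],"e3");print(inv(d["obs"]["eef_pos"]).round(1),d["obs"]["wrist_force"])
c=d["wrist"]["color"][:,:,::-1]
cv2.imwrite("pics/e3z.png",cv2.resize(c[150:330,260:390],None,fx=6,fy=3.3,interpolation=cv2.INTER_CUBIC))
E
```

```text
t: 21.55
eef_pos: [0.5034, 0.1241, 0.194]
eef_rot: [[0.995, -0.102, 0.001], [-0.102, -0.995, 0.0], [0.001, -0.0, -1.0]]
wrist_force: [-0.6, 1.1, -0.0]
gripper_width: 0.02
[-1.   2.4 78.7] [ 0.38619446 -0.14361384  0.68084711]
```

View pics/e3z.png

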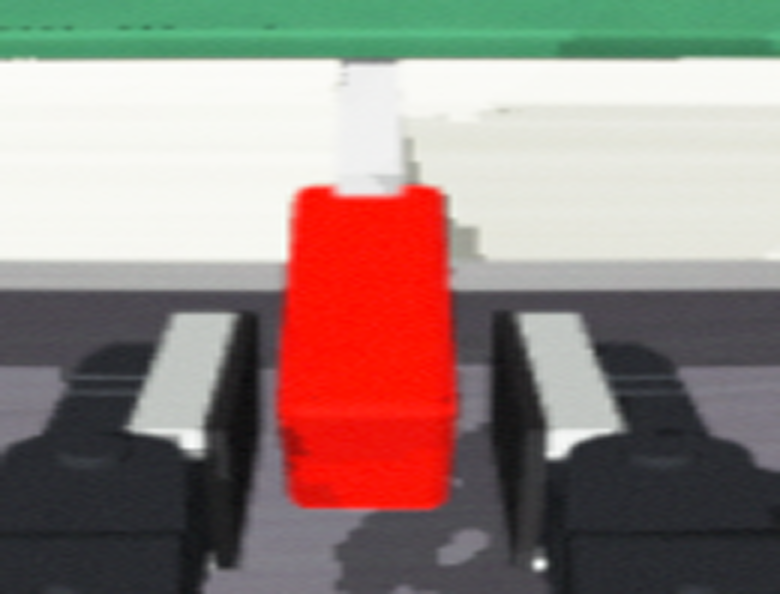

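```bash
python3 -m jog '[[[0,-0.0005,0,0,0.018],[0,0,0,0,0.017],[0,0,0,0,0.016],[0,0,0,0,0.0155]]]' 20|grep -E "pos|force|wid"; python3 - <<'E'
from jt import *
d=grab(["wrist"],"e4");print(inv(d["obs"]["eef_pos"]).round(1),d["obs"]["wrist_force"])
c=d["wrist"]["color"][:,:,::-1]
cv2.imwrite("pics/e4z.png",cv2.resize(c[210:330,270:380],None,fx=7,fy=5,interpolation=cv2.INTER_CUBIC))
E
```

```text
eef_pos: [0.5032, 0.1247, 0.1936]
wrist_force: [-0.0, -0.1, 0.6]
gripper_width: 0.0154
[-1.3  2.9 78.5] [-0.10146373 -0.04232914  0.17904988]
```

View pics/e4z.png

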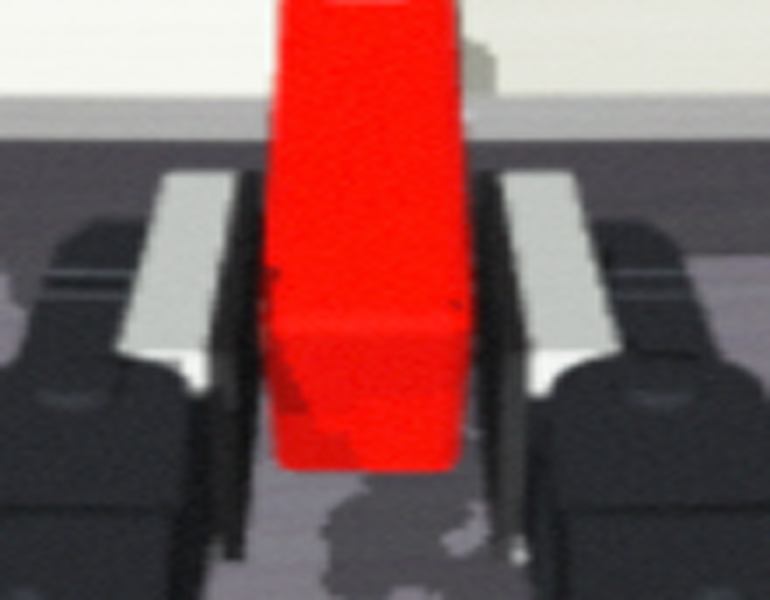

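```bash
python3 -m jog '[[[0,0,0,0,0.0145],[0,0,0,0,0.013],[0,0,0,0,0],[0,0,0,0,0]]]' 30|grep -E "pos|force|wid"; python3 -m jog '[[[0,0,0,0,0]]]'|grep -E "pos|force|wid"
```

```text
eef_pos: [0.5033, 0.1248, 0.1937]
wrist_force: [-0.2, 1.5, 0.9]
gripper_width: 0.0133
eef_pos: [0.5033, 0.1248, 0.1937]
wrist_force: [-0.0, 0.3, 1.5]
gripper_width: 0.0134
```

```bash
for k in 1; do python3 -m jog '[[[-0.0004,0,-0.0009,0,0]]]'|grep -E "pos|force"; python3 -m jog '[[[-0.0004,0,-0.0009,0,0]]]'|grep -E "pos|force"; python3 -m jog '[[[-0.0004,0,-0.0009,0,0]]]'|grep -E "pos|force"; python3 -m jog '[[[-0.0004,0,-0.0009,0,0]]]'|grep -E "pos|force"; done
```

```text
eef_pos: [0.5031, 0.1248, 0.194]
wrist_force: [2.2, 1.4, -6.7]
eef_pos: [0.5027, 0.1248, 0.1948]
wrist_force: [1.6, 0.6, -6.2]
eef_pos: [0.5023, 0.1249, 0.1959]
wrist_force: [2.4, 1.8, -6.7]
eef_pos: [0.5018, 0.1249, 0.197]
wrist_force: [2.4, 0.0, -6.0]
```

```bash
python3 -m jog '[[[-0.001,0,-0.002,0,0],[-0.001,0,-0.002,0,0],[-0.0015,0,-0.0032,0,0],[-0.0015,0,-0.0032,0,0]]]'|grep -E "pos|force";python3 -m jog '[[[-0.0015,0,-0.0032,0,0],[-0.0015,0,-0.0032,0,0],[-0.0015,0,-0.0032,0,0]]]'|grep -E "pos|force"; python3 -m jog '[[[-0.0015,0,-0.0032,0,0],[-0.0015,0,-0.0032,0,0],[-0.0015,0,-0.0032,0,0]]]'|grep -E "pos|force"
```

```text
eef_pos: [0.4966, 0.1254, 0.208]
wrist_force: [2.5, 1.7, -6.0]
eef_pos: [0.492, 0.1258, 0.2176]
wrist_force: [3.1, 1.2, -6.8]
eef_pos: [0.4876, 0.1263, 0.2271]
wrist_force: [2.8, 0.9, -6.1]
```

```bash
python3 -m jog '[[[-0.0015,0,-0.0032,0,0],[-0.003,0,-0.0065,0,0],[-0.006,0,-0.013,0,0],[-0.006,0,-0.013,0,0],[0,0,0,0,0]]]'|grep -E "pos|force"; python3 - <<'E'
from jt import *
d=grab(["wrist","top"],"g1");print(inv(d["obs"]["eef_pos"]).round(1),d["obs"]["wrist_force"].round(2))
c=d["wrist"]["color"][:,:,::-1]
cv2.imwrite("pics/g1z.png",cv2.resize(c[60:240,230:420],None,fx=4,fy=3.3,interpolation=cv2.INTER_CUBIC))
c=d["top"]["color"][:,:,::-1]
cv2.imwrite("pics/g1t.png",cv2.resize(c[190:250,230:300],None,fx=11,fy=10,interpolation=cv2.INTER_CUBIC))
E
```

```text
eef_pos: [0.4715, 0.1282, 0.2651]
wrist_force: [1.1, -0.5, -2.2]
[ -0.8   3.  155.3] [ 0.56 -0.23 -1.28]
```

View pics/g1z.png

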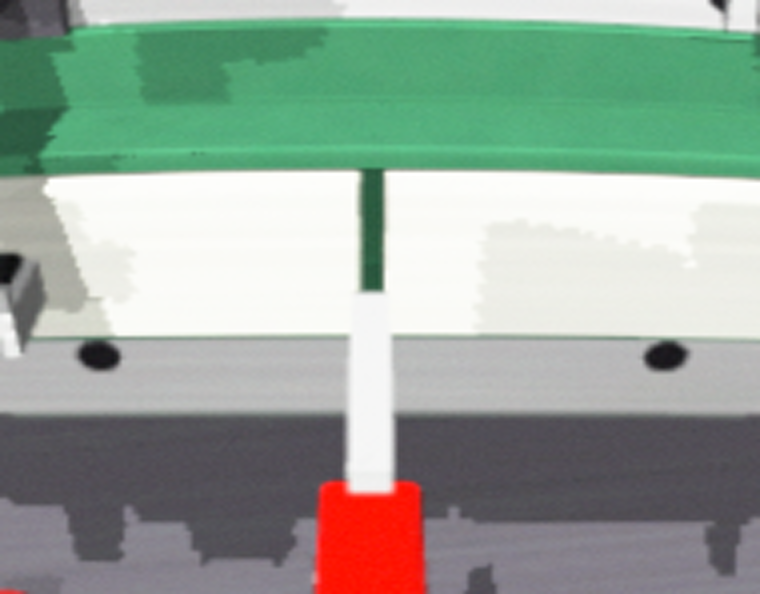

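View pics/g1t.png

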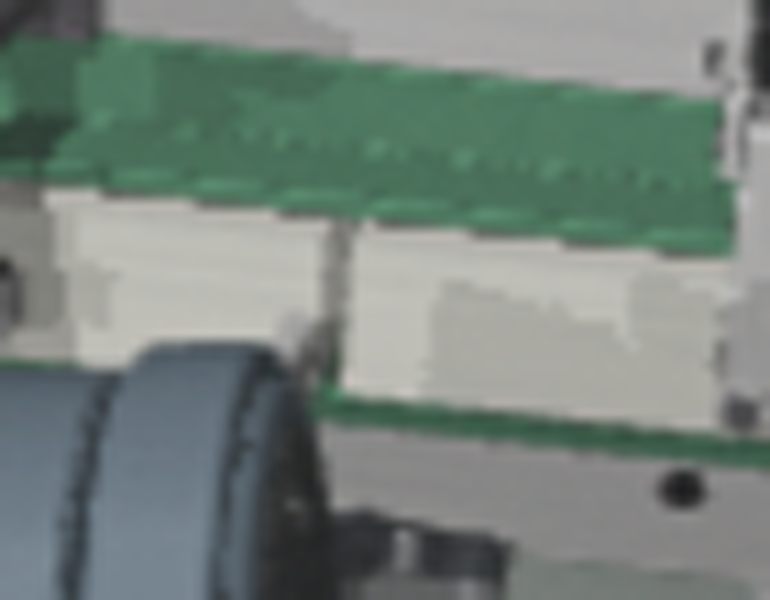

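The gauge is out and held at the right tilt. Drag was steady at about 5 N. In the wrist view the gap spans (361..385) zoomed, and I'll measure it sub-pixel.

```bash
python3 - <<'E'
from jt import *
o=np.array([.5371,.1183,.1200]);R=jigR(np.radians(-5.8))
for tag,rows in (("b2",range(118,142,3)),("g1",range(114,146,3)),("b3",range(132,145,3))):
    d=pickle.load(open(tag+".pkl","rb"));f=d["wrist"];out=[]
    for v in rows:
        g=f["color"][v,305:340,0].astype(float)
        k=int(np.argmin(g[5:-5]))+5;lo=g[k];thr=(lo+235)/2
        i=k
        while g[i]<thr:i-=1
        a=i+(g[i]-thr)/(g[i]-g[i+1])
        i=k
        while g[i]<thr:i+=1
        b=i-(g[i]-thr)/(g[i]-g[i-1])
        P=[R.T@(plane(f,(305+u,v),o+R[:,2]*.04,R[:,2],True)-o)*1e3 for u in(a,b)]
        out.append((v,round(b-a,2),round(P[0][1]-P[1][1],2),P[0].round(1).tolist(),P[1].round(1).tolist()))
    print(tag);[print(q) for q in out]
E
```

```text
b2
(118, np.float64(12.04), np.float64(8.97), [24.0, 9.4, 40.0], [23.9, 0.4, 40.0])
(121, np.float64(12.02), np.float64(9.01), [21.5, 9.4, 40.0], [21.4, 0.4, 40.0])
(124, np.float64(12.03), np.float64(9.07), [18.9, 9.5, 40.0], [18.8, 0.4, 40.0])
(127, np.float64(11.8), np.float64(8.95), [16.3, 9.4, 40.0], [16.2, 0.4, 40.0])
(130, np.float64(11.82), np.float64(9.02), [13.6, 9.4, 40.0], [13.5, 0.4, 40.0])
(133, np.float64(11.76), np.float64(9.03), [10.9, 9.4, 40.0], [10.9, 0.4, 40.0])
(136, np.float64(11.65), np.float64(9.0), [8.2, 9.4, 40.0], [8.2, 0.4, 40.0])
(139, np.float64(11.63), np.float64(9.05), [5.5, 9.4, 40.0], [5.4, 0.4, 40.0])
g1
(114, np.float64(5.53), np.float64(4.24), [23.7, 4.8, 40.0], [23.7, 0.6, 40.0])
(117, np.float64(5.8), np.float64(4.48), [21.1, 5.1, 40.0], [21.1, 0.6, 40.0])
(120, np.float64(5.91), np.float64(4.59), [18.4, 5.1, 40.0], [18.4, 0.6, 40.0])
(123, np.float64(5.87), np.float64(4.59), [15.8, 5.1, 40.0], [15.8, 0.6, 40.0])
(126, np.float64(5.66), np.float64(4.45), [13.1, 5.0, 40.0], [13.1, 0.5, 40.0])
(129, np.float64(5.64), np.float64(4.45), [10.3, 5.0, 40.0], [10.3, 0.5, 40.0])
(132, np.float64(5.43), np.float64(4.32), [7.6, 5.0, 40.0], [7.6, 0.6, 40.0])
(135, np.float64(5.44), np.float64(4.36), [4.8, 5.0, 40.0], [4.8, 0.7, 40.0])
(138, np.float64(5.57), np.float64(4.49), [2.0, 5.1, 40.0], [2.0, 0.6, 40.0])
(141, np.float64(5.51), np.float64(4.47), [-0.9, 5.1, 40.0], [-0.9, 0.6, 40.0])
(144, np.float64(5.49), np.float64(4.48), [-3.8, 5.1, 40.0], [-3.8, 0.6, 40.0])
b3
(132, np.float64(12.98), np.float64(8.74), [24.2, 9.6, 40.0], [24.1, 0.9, 40.0])
(135, np.float64(13.05), np.float64(8.84), [21.8, 9.8, 40.0], [21.8, 0.9, 40.0])
(138, np.float64(12.93), np.float64(8.82), [19.4, 9.7, 40.0], [19.4, 0.9, 40.0])
(141, np.float64(12.95), np.float64(8.89), [17.0, 9.8, 40.0], [16.9, 0.9, 40.0])
(144, np.float64(12.9), np.float64(8.91), [14.6, 9.7, 40.0], [14.5, 0.8, 40.0])
```

The gap reads about 5.5–5.8 mm in the image, allowing for edge bias, which agrees with a nip of about 3 N. The gauge has to be stood upright again, so I'll do that against the rack's −y edge and then rack it.

```bash
python3 -m jog '[[[-0.01,0,-0.035,0,0],[0,0,-0.035,0,0]]]' 30|head -2; python3 go.py 0.4695 -0.457 0.25 87.3
```

```text
t: 24.75
eef_pos: [0.4591, 0.129, 0.3318]
cur [0.4591 0.129  0.3318] yaw -5.86 t 24.75 F [ 0.48  0.68 -0.46] w 0.0131
[0.0054, 0.0448, 0.0063, -7.1658]
[-0.0002, 0.0451, 0.0063, -7.1658]
[-0.0059, 0.0447, 0.0063, -7.1658]
[-0.0114, 0.0436, 0.0063, -7.1658]
[-0.0167, 0.0419, 0.0063, -7.1658]
[-0.0218, 0.0394, 0.0063, -7.1658]
[-0.0266, 0.0364, 0.0063, -7.1658]
[-0.0309, 0.0328, 0.0063, -7.1658]
[-0.0348, 0.0287, 0.0063, -7.1658]
[-0.0381, 0.0241, 0.0063, -7.1658]
[-0.0408, 0.0192, 0.0063, -7.1658]
[-0.0429, 0.014, 0.0063, -7.1658]
[-0.0443, 0.0085, 0.0063, -7.1658]
```

```bash
python3 -m jog '[[[0.0055,0.045,0,-7.2,0],[0,0.045,0,-7.2,0],[-0.006,0.0445,0,-7.2,0],[-0.0115,0.0435,0,-7.2,0],[-0.0165,0.042,0,-7.2,0]]]'|head -2;python3 -m jog '[[[-0.022,0.0395,0.006,-7.2,0],[-0.0265,0.0365,0.006,-7.2,0],[-0.031,0.033,0.006,-7.2,0],[-0.035,0.0285,0.01,-7.2,0],[-0.038,0.024,0.01,-7.1,0]]]'|head -2; python3 go.py 0.4695 -0.457 0.25 87.3
```

```text
t: 25.25
eef_pos: [0.4646, -0.0956, 0.3322]
t: 25.75
eef_pos: [0.4677, -0.3215, 0.2937]
cur [ 0.4677 -0.3215  0.2937] yaw 65.92 t 25.75 F [ 1.03  0.06 -0.76] w 0.0131
[-0.041, 0.019, 0.0146, -7.1264]
[-0.043, 0.0137, 0.0146, -7.1264]
[-0.0444, 0.0083, 0.0146, -7.1264]
```

```bash
python3 -m jog '[[[-0.041,0.019,0.01,-7.1,0],[-0.043,0.0135,0.01,-7.1,0],[-0.0445,0.0085,0.01,-7.1,0],[0,0,0,0,0],[0,0,0,0,0]]]'|head -2;python3 go.py 0.4695 -0.457 0.096 87.3; python3 - <<'E'
from h import *
d=grab(["wrist"],"i1")
E
```

```text
t: 26.25
eef_pos: [0.4684, -0.4557, 0.2627]
cur [ 0.4684 -0.4557  0.2627] yaw 86.79 t 26.25 F [-0.18  1.48 -1.08] w 0.0136
[-0.0003, 0.0003, 0.0417, -0.1269]
[-0.0003, 0.0003, 0.0417, -0.1269]
[-0.0003, 0.0003, 0.0417, -0.1269]
[-0.0003, 0.0003, 0.0417, -0.1269]
```

View pics/i1_wrist.png

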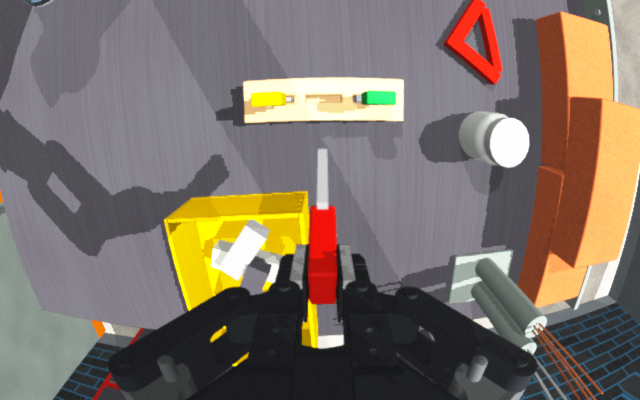

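```bash
python3 - <<'E'
from h import *
d0=pickle.load(open("f0.pkl","rb"));t,s=d0["top"],d0["scene"];w=pickle.load(open("i1.pkl","rb"))["wrist"]
p=tri([ray(t,(483,254)),ray(w,(308,192),True)]);print("bin corner",p)
p2=tri([ray(t,(483,254)),ray(s,(89,300))]);print(p2)
print(atz(t,(587,256),p[2]))
for uv in [(244,124),(403,121),(403,78),(243,81)]: print(atz(w,uv,.036,True).round(4))
E
```

```text
bin corner [ 0.44278307 -0.48866424  0.01216653]
[ 0.41397345 -0.47635152  0.15518429]
[ 0.43772827 -0.78818195  0.01216653]
[ 0.3765 -0.3922  0.036 ]
[ 0.5678 -0.3994  0.036 ]
[ 0.5696 -0.347   0.036 ]
[ 0.3795 -0.3399  0.036 ]
```

```bash
python3 - <<'E'
from h import *
d0=pickle.load(open("f0.pkl","rb"));t,s=d0["top"],d0["scene"];w=pickle.load(open("i1.pkl","rb"))["wrist"]
R=[ray(t,(483,254)),ray(s,(152,347)),ray(w,(308,192),True)]
for i,j in((0,1),(1,2),(0,2)):
    p=tri([R[i],R[j]]);print(p.round(3),(proj(t,p)-(483,254)).round(1))
E
```

```text
[ 0.44  -0.486  0.015] [-0.4 -0.3]
[ 0.447 -0.487  0.021] [ 0.8 -2.5]
[ 0.443 -0.489  0.012] [-0.  -1.3]
```

```bash
python3 -m jog '[[[0,0,0.045,0,0],[0,0,0.045,0,0],[0,0,0.045,0,0],[0,0,0.031,0,0],[0,0,0,0,0]]]' 20;python3 -m jog '[[[0.008,0,0,0,0],[0.008,0,0,0,0],[0,0,0,0,0]]]'|grep -E "pos|force"; python3 -m jog '[[[0.006,0,0,0,0],[0.006,0,0,0,0],[0,0,0,0,0]]]'|grep -E "pos|force"
```

```text
t: 26.8
eef_pos: [0.4673, -0.4502, 0.0942]
eef_rot: [[0.052, 0.999, -0.007], [0.999, -0.052, 0.009], [0.009, -0.007, -1.0]]
wrist_force: [0.7, 1.5, -1.6]
gripper_width: 0.013
eef_pos: [0.4718, -0.4401, 0.1019]
wrist_force: [0.1, -0.9, 1.1]
eef_pos: [0.4729, -0.4334, 0.1038]
wrist_force: [-3.1, -8.3, 7.8]
```

```bash
python3 - <<'E'
from h import *
d=grab(["wrist","scene"],"i2"); print(d["obs"]["eef_pos"],d["obs"]["wrist_force"]);s=d["scene"]["color"][:,:,::-1]
cv2.imwrite("pics/i2z.png",cv2.resize(s[230:350,130:270],None,fx=5,fy=5,interpolation=cv2.INTER_CUBIC))
E
```

```text
[ 0.47283373 -0.43351609  0.1037701 ] [-2.21302437 -6.93142179  7.17927219]
```

View pics/i2_wrist.png

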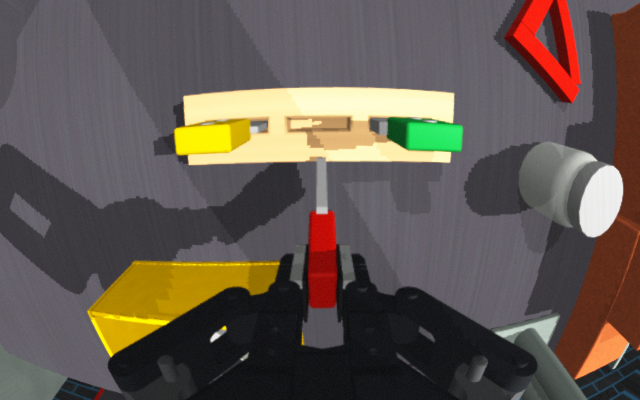

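View pics/i2z.png

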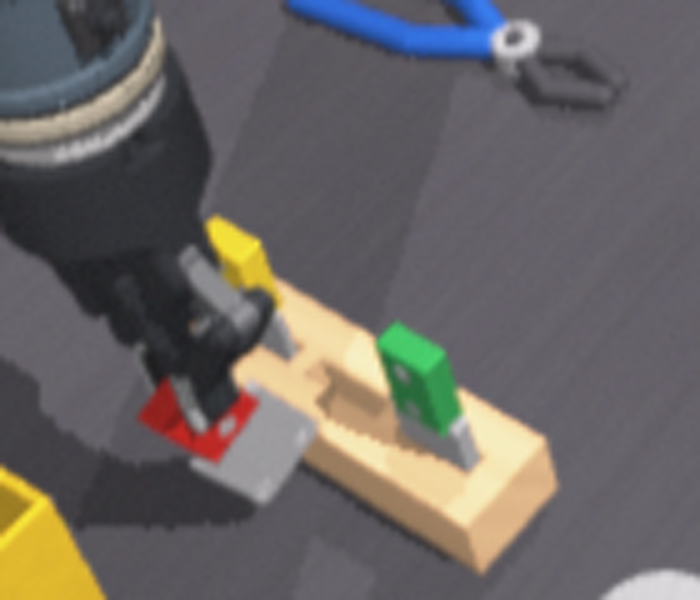

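```bash
python3 -m jog '[[[-0.01,0,0,0,0],[0,0,0.012,0,0],[0,0,0,0,0],[0,0,0,0,0]]]'|grep -E "pos|force"; python3 -m jog '[[[0,0,0,0,0]]]'|grep -E "pos|force"
```

```text
eef_pos: [0.47, -0.4371, 0.0853]
wrist_force: [-0.1, -3.4, -4.0]
eef_pos: [0.47, -0.4371, 0.0857]
wrist_force: [0.2, -3.6, -4.1]
```

```bash
python3 -m jog '[[[0,0,-0.004,0,0],[0.005,0,0,0,0],[0,0,0,0,0]]]'|grep -E "pos|force"; python3 -m jog '[[[0.006,0,0,0,0],[0,0,0,0,0]]]'|grep -E "pos|force"; python3 - <<'E'
from h import *
d=grab(["wrist","scene"],"i3"); print(d["obs"]["eef_pos"],d["obs"]["wrist_force"]);s=d["scene"]["color"][:,:,::-1]
cv2.imwrite("pics/i3z.png",cv2.resize(s[230:350,130:270],None,fx=5,fy=5,interpolation=cv2.INTER_CUBIC))
E
```

```text
eef_pos: [0.4706, -0.4332, 0.0918]
wrist_force: [-1.4, -4.0, -0.6]
eef_pos: [0.4715, -0.4276, 0.0923]
wrist_force: [-0.1, -4.5, 1.2]
[ 0.47151658 -0.42770221  0.09222409] [-0.56639183 -4.81682066  2.09928979]
```

View pics/i3_wrist.png

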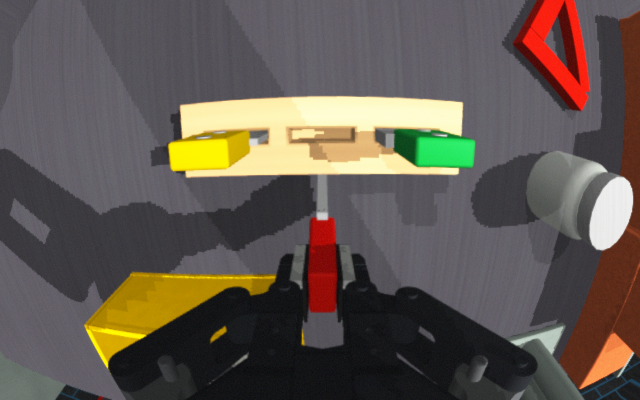

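View pics/i3z.png

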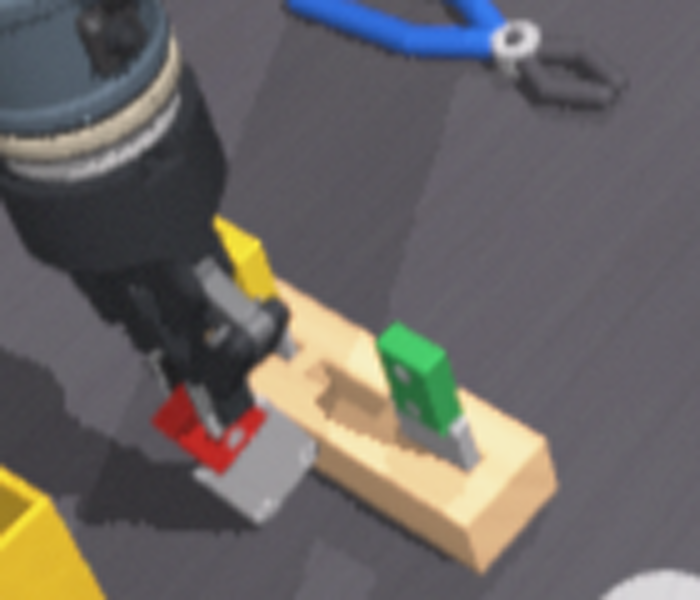

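```bash
python3 -m jog '[[[0.005,0,0,0,0],[0.005,0,0,0,0],[0,0,0,0,0]]]'|grep -E "pos|force"; python3 -m jog '[[[0.003,0,0,0,0],[0,0,0,0,0]]]'|grep -E "pos|force"; python3 - <<'E'
from h import *
d=grab(["wrist","scene"],"i4"); print(d["obs"]["eef_pos"],d["obs"]["wrist_force"]);s=d["scene"]["color"][:,:,::-1]
cv2.imwrite("pics/i4z.png",cv2.resize(s[230:350,130:270],None,fx=5,fy=5,interpolation=cv2.INTER_CUBIC))
E
```

```text
eef_pos: [0.4724, -0.4173, 0.0922]
wrist_force: [-0.2, -4.6, 2.5]
eef_pos: [0.4723, -0.4141, 0.0916]
wrist_force: [0.3, -5.0, 2.6]
[ 0.47216891 -0.41410319  0.09123167] [-0.43589275 -5.28886016  2.07019629]
```

View pics/i4z.png

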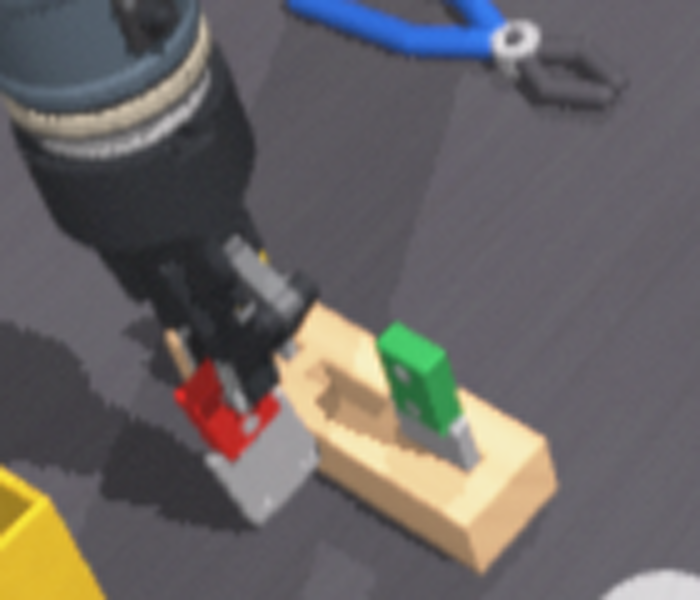

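View pics/i4_wrist.png

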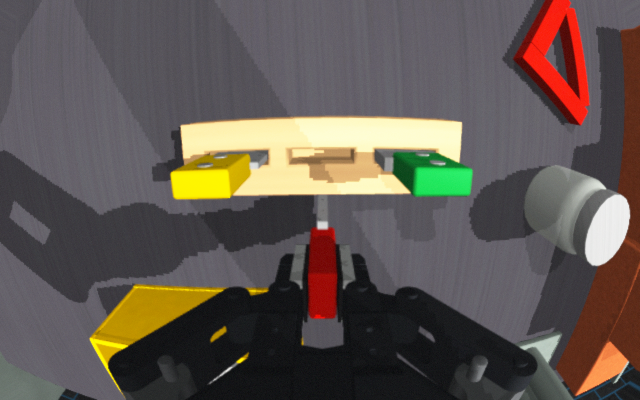

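```bash
python3 - <<'E'
from tilt import *
for tag in ("i1","i4"):
    d=pickle.load(open(tag+".pkl","rb"));c=d["wrist"]["color"].astype(int);p=c[130,322]
    tr=[]
    for v in range(130,330):
        n=c[v,322]
        if abs(n-c[v-1,322]).max()>25: tr.append((v,n.tolist()))
    print(tag,tr)
d=pickle.load(open("i4.pkl","rb"))
E
```

```text
i1 [(148, [151, 149, 152]), (149, [192, 193, 193]), (209, [237, 133, 129]), (210, [242, 53, 48]), (211, [243, 25, 16]), (257, [212, 20, 14]), (304, [125, 86, 92]), (305, [115, 110, 118])]
i4 [(147, [235, 199, 130]), (150, [246, 215, 143]), (151, [253, 237, 169]), (153, [208, 163, 105]), (180, [241, 203, 134]), (181, [253, 237, 169]), (194, [197, 167, 134]), (195, [128, 124, 119]), (221, [162, 164, 163]), (222, [199, 202, 202]), (228, [202, 181, 181]), (229, [179, 119, 121]), (230, [157, 35, 34]), (231, [154, 9, 11]), (317, [236, 15, 9]), (318, [175, 47, 47]), (319, [105, 76, 82])]
```

```bash
python3 - <<'E'
from tilt import *
d=pickle.load(open("i1.pkl","rb"));tilt(d["wrist"],d["obs"],[((18.2,1.8),148.5),((15,52),209.3),((-15,98),304)])
d=pickle.load(open("i4.pkl","rb"));tilt(d["wrist"],d["obs"],[((15,52),229),((20,52),221.5),((-15,98),318)])
d=pickle.load(open("a2.pkl","rb"))
# scene measure
d=pickle.load(open("i4.pkl","rb"));f=d["scene"];o=d["obs"];R=o["eef_rot"];p=o["eef_pos"]
z=lambda u,v:((u+.5)/5-.5+130,(v+.5)/5-.5+230)
def q(u,v,off): return R.T@(plane(f,z(u,v),p+R[:,1]*off,R[:,1])-p)*1e3
for n,a,b,off in [("hb",(278,405),(235,458),.007),("bladebot",(313,465),(265,522),.003),("side",(283,390),(316,450),.003),("lside",(208,460),(248,518),.003)]:
    A,B=q(*a,off),q(*b,off);D=B-A;print(n,A.round(1),B.round(1),np.degrees(np.arctan2(D[2],D[0])).round(1))
E
```

```text
tilt deg 26.6 gp 79.54 x0 -3.59 res [ 0.39 -3.53  2.55 -2.51]
tilt deg -14.43 gp 56.17 x0 -0.68 res [ 0.8  -0.97 -0.   -0.48]
hb [ 6.7  7.  17.5] [-18.7   7.   24. ] 165.6
bladebot [13.1  3.  72.5] [-16.3   3.   78. ] 169.3
side [13.   3.  17.5] [16.8  3.  65.9] 85.5
lside [-27.4   3.   17.6] [-22.2   3.   67. ] 84.0
```

```bash
python3 - <<'E'
from tilt import *
def t2(tag,obs,gp):
    d=pickle.load(open(tag+".pkl","rb"));f=d["wrist"];R=d["obs"]["eef_rot"];p=d["obs"]["eef_pos"]
    def pt(gx,gz,th,x0):
        a=np.array([-np.sin(th),0,-np.cos(th)]);b=np.array([np.cos(th),0,-np.sin(th)])
        return p+R@(np.array([x0,0,3.])+a*(gz-gp)+b*gx)/1e3
    s=least_squares(lambda z:[proj(f,pt(*g,*z),True)[1]-v for g,v in obs],[.1,0])
    print(tag,gp,np.degrees(s.x[0]).round(1),s.x[1].round(1),s.fun.round(1))
for gp in (74,78,82):
    t2("i4",[((15,52),229),((20,52),221.5),((-15,98),318)],gp)
    t2("i1",[((18.2,1.8),148.5),((15,52),209.3),((-15,98),304)],gp)
    t2("a5",[((18.2,1.8),144.7),((15,52),197),((-15,98),292.5)],gp)
E
```

```text
i4 74 -3.0 -7.0 [ 0.3 -0.3  0. ]
i1 74 24.7 1.2 [ 0.4 -4.4  4.8]
a5 74 18.9 9.9 [ 1.1 -4.4  3.8]
i4 78 0.3 -9.6 [ 0.1 -0.1  0. ]
i1 78 26.7 -2.6 [ 0.2 -3.3  3.7]
a5 78 20.7 6.4 [ 0.7 -3.2  2.9]
i4 82 4.2 -12.7 [-0.  0. -0.]
i1 82 28.5 -6.6 [ 0.1 -2.1  2.5]
a5 82 22.5 2.8 [ 0.4 -2.2  2. ]
```

```bash
python3 -m jog '[[[-0.005,0,0,0,0],[0,0,0.005,0,0],[0,0,0,0,0]]]'|grep -E "pos|force"; python3 -m jog '[[[0,0,0.002,0,0],[0,0,0,0,0]]]'|grep -E "pos|force"; python3 -m jog '[[[0,0,0.002,0,0],[0,0,0,0,0]]]'|grep -E "pos|force"
```

```text
eef_pos: [0.4696, -0.4156, 0.0834]
wrist_force: [0.8, -0.2, -0.9]
eef_pos: [0.4706, -0.417, 0.0825]
wrist_force: [-1.3, 0.3, -1.1]
eef_pos: [0.471, -0.4178, 0.0812]
wrist_force: [0.5, -0.7, -1.8]
```

```bash
python3 -m jog '[[[0,0,0.002,0,0],[0,0,0,0,0]]]'|grep -E "pos|force"; python3 -m jog '[[[0,0,0.002,0,0],[0,0,0,0,0]]]'|grep -E "pos|force"; python3 -m jog '[[[0,0,0.002,0,0],[0,0,0,0,0]]]'|grep -E "pos|force"
```

```text
eef_pos: [0.4713, -0.4183, 0.0799]
wrist_force: [-0.4, -0.2, 0.5]
eef_pos: [0.4716, -0.4185, 0.0796]
wrist_force: [-2.1, 2.3, 9.8]
eef_pos: [0.4718, -0.4187, 0.0795]
wrist_force: [-2.3, 3.3, 19.6]
```

```bash
python3 - <<'E'
from h import *
d=grab(["wrist"],"i5");c=d["wrist"]["color"].astype(int)
print([(v,c[v,322].tolist()) for v in range(190,340) if abs(c[v,322]-c[v-1,322]).max()>25])
E
```

```text
[(192, [237, 204, 152]), (193, [142, 129, 122]), (221, [198, 198, 196]), (228, [183, 138, 135]), (229, [163, 54, 52]), (230, [155, 18, 15]), (318, [112, 54, 60])]
```

View pics/i5_wrist.png

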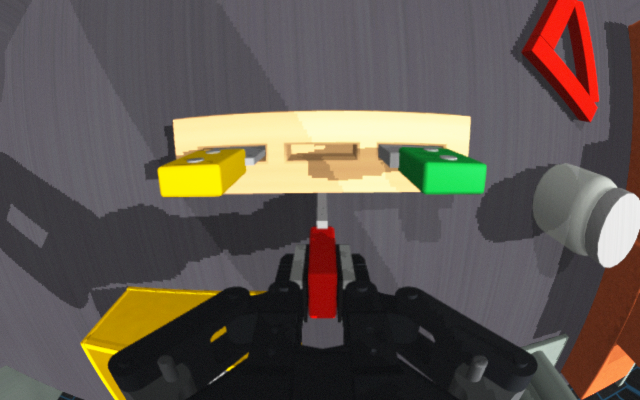

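```bash
python3 - <<'E'
from tilt import *
d=pickle.load(open("a2.pkl","rb"));f=d["wrist"];c=f["color"].astype(int)
print([(v,c[v,314].tolist()) for v in range(190,310) if abs(c[v,314]-c[v-1,314]).max()>25])
R=d["obs"]["eef_rot"];p=d["obs"]["eef_pos"];print(proj(f,[.4735-.015,-.3695+.0007,.104],True),proj(f,[.4735+.015,-.3702,.104],True),proj(f,[.4735+.015,-.3702,.058],True))
d=pickle.load(open("i5.pkl","rb"));f=d["wrist"];R=d["obs"]["eef_rot"];p=d["obs"]["eef_pos"]
for x0 in(0,-5,-9): print(x0,[proj(f,p+R@np.array([x0+gx,0,3-(gz-77)])/1e3,True)[1].round(1) for gx,gz in((15,52),(20,52),(-15,98))])
E
python3 -m jog '[[[-0.002,0,-0.03,0,0],[0,0,-0.045,0,0],[0,0,-0.047,8.4,0],[0,0,0,8.4,0],[0,0,0,8.4,0]]]' 30|head -2; python3 go.py 0.4825 -0.3695 0.2 -2.7
```

```text
[(190, [97, 95, 93]), (204, [144, 145, 144]), (211, [132, 110, 110]), (212, [125, 67, 66]), (213, [130, 17, 14]), (216, [196, 13, 5]), (293, [220, 31, 0]), (294, [169, 106, 0]), (296, [217, 181, 0])]
[313.87227336 295.74601619] [313.046914   242.32738811] [314.95410303 209.57776739]
0 [np.float64(215.0), np.float64(206.9), np.float64(304.6)]
-5 [np.float64(222.9), np.float64(215.0), np.float64(312.5)]
-9 [np.float64(229.2), np.float64(221.4), np.float64(318.6)]
t: 31.05
eef_pos: [0.4718, -0.4211, 0.2]
cur [ 0.4718 -0.4211  0.2   ] yaw 61.41 t 31.05 F [-0.25  0.77 -1.04] w 0.0134
[0.0063, -0.0019, 0.0, 8.0138]
[0.006, -0.0028, 0.0, 8.0138]
[0.0055, -0.0036, 0.0, 8.0138]
[0.005, -0.0043, 0.0, 8.0138]
[0.0043, -0.005, 0.0, 8.0138]
[0.0036, -0.0055, 0.0, 8.0138]
[0.0028, -0.006, 0.0, 8.0138]
[0.0019, -0.0063, 0.0, 8.0138]
```

```bash
python3 -m jog '[[[0.006,-0.002,0,8,0],[0.006,-0.003,0,8,0],[0.0055,-0.0035,0,8,0],[0.005,-0.0045,0,8,0],[0.0045,-0.005,0,8,0]]]'|head -1; python3 -m jog '[[[0.0035,-0.0055,0,8,0],[0.003,-0.006,0,8,0],[0.002,-0.0065,0,8,0],[0,0,0,0,0],[0,0,0,0,0]]]'|head -2; python3 go.py 0.4825 -0.3695 0.14 -2.7; python3 - <<'E'
from h import *
d=grab(["wrist"],"k1")
E
```

```text
t: 31.55
t: 32.05
eef_pos: [0.4813, -0.3682, 0.1974]
cur [ 0.4813 -0.3682  0.1974] yaw -2.06 t 32.05 F [ 0.79 -0.45 -1.07] w 0.0131
[0.0006, 0.0006, 0.0287, 0.3189]
[0.0006, 0.0006, 0.0287, 0.3189]
```

View pics/k1_wrist.png

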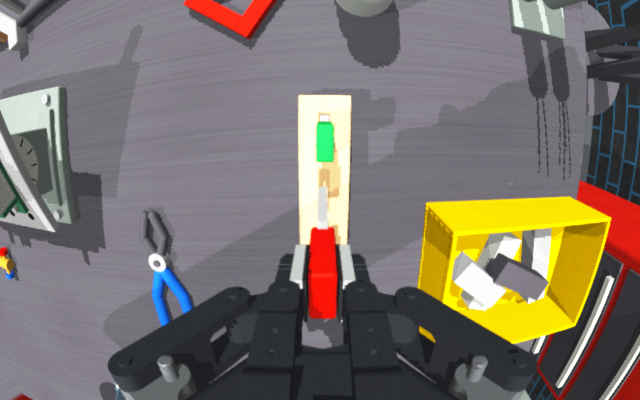

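```bash
python3 -m jog '[[[0.001,0.001,0.035,0.5,0],[0,0,0.035,0,0],[0,0,0,0,0],[0,0,0,0,0]]]'|grep -E "pos|force"; python3 go.py 0.4825 -0.3695 0.14 -2.7 1; python3 - <<'E'
from h import *
d=grab(["wrist","scene","top"],"k2");c=d["wrist"]["color"][:,:,::-1]
cv2.imwrite("pics/k2z.png",cv2.resize(c[70:250,260:390],None,fx=6,fy=3.3,interpolation=cv2.INTER_CUBIC))
s=d["scene"]["color"][:,:,::-1]
cv2.imwrite("pics/k2s.png",cv2.resize(s[250:350,150:260],None,fx=6,fy=6,interpolation=cv2.INTER_CUBIC))
E
```

```text
eef_pos: [0.4821, -0.3694, 0.1273]
wrist_force: [0.4, 0.4, -0.6]
cur [ 0.4821 -0.3694  0.1273] yaw -2.71 t 32.5 F [ 0.38  0.35 -0.56] w 0.0128
[0.0004, 0.0, -0.0127, -0.0094]
```

View pics/k2z.png

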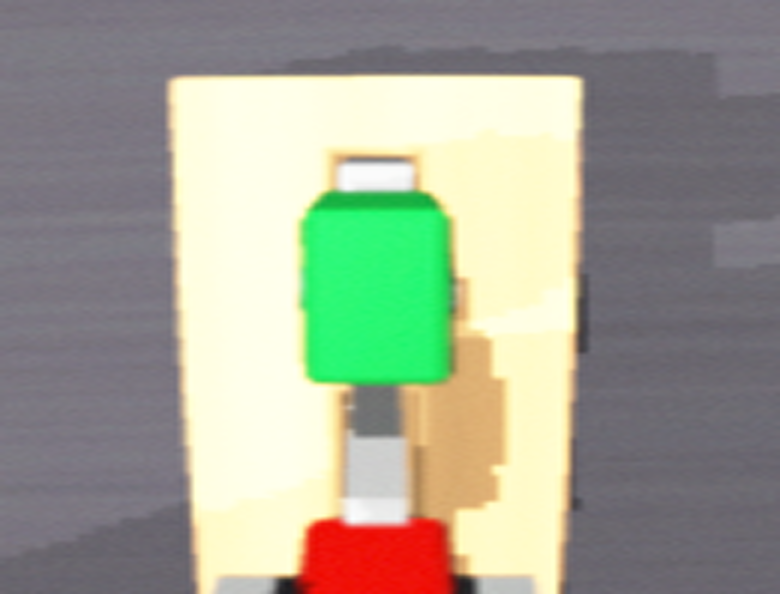

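View pics/k2s.png

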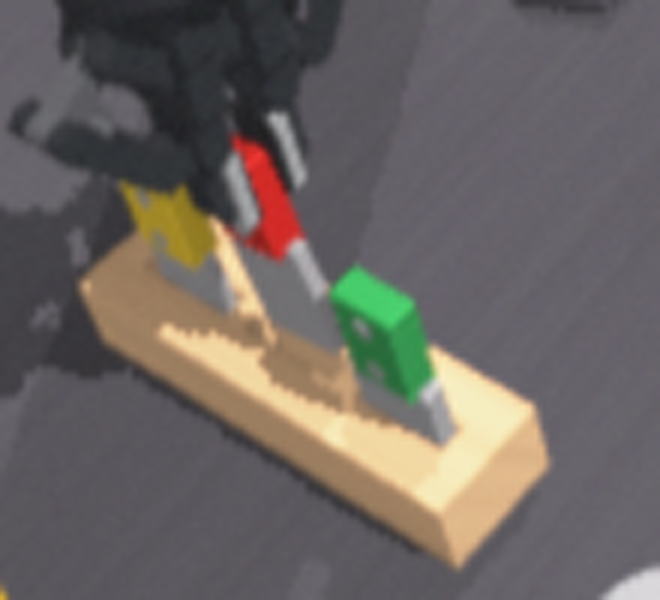

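```bash
python3 -m jog '[[[0,0.0008,0.006,0,0],[0,0,0.006,0,0],[0,0,0,0,0]]]'|grep -E "pos|force"; python3 -m jog '[[[0,0,0.004,0,0],[0,0,0.004,0,0],[0,0,0,0,0]]]'|grep -E "pos|force"
```

```text
eef_pos: [0.4818, -0.3696, 0.115]
wrist_force: [-0.3, 0.4, -0.9]
eef_pos: [0.4827, -0.371, 0.1118]
wrist_force: [-4.2, 2.5, 21.9]
```

```bash
python3 -m jog '[[[0,0,-0.008,0,0],[0,0,-0.003,0,0],[0,0,0,0,0],[0,0,0,0,0]]]'|grep -E "pos|force"; python3 - <<'E'
from h import *
d=grab(["wrist","scene","top"],"k3");c=d["wrist"]["color"][:,:,::-1]
cv2.imwrite("pics/k3z.png",cv2.resize(c[130:250,280:370],None,fx=8,fy=5,interpolation=cv2.INTER_CUBIC))
s=d["scene"]["color"][:,:,::-1]
cv2.imwrite("pics/k3s.png",cv2.resize(s[270:330,160:240],None,fx=9,fy=9,interpolation=cv2.INTER_CUBIC))
E
```

```text
eef_pos: [0.482, -0.3697, 0.1179]
wrist_force: [0.5, 0.6, -0.5]
```

View pics/k3z.png

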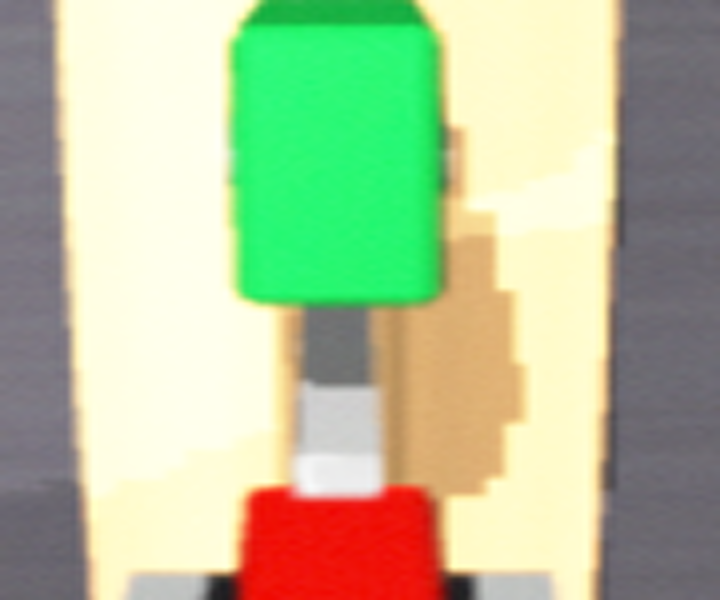

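View pics/k3s.png

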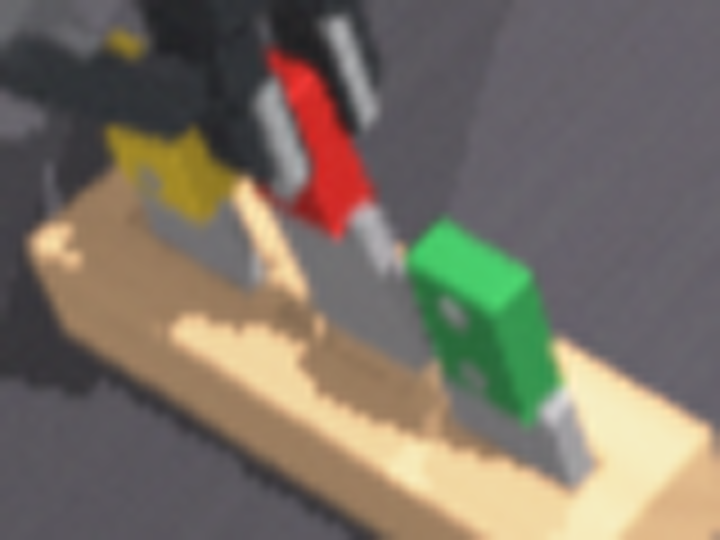

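```bash
python3 - <<'E'
from h import *
d=pickle.load(open("k3.pkl","rb"));f=d["wrist"];p=d["obs"]["eef_pos"];print(p)
for v in (204,207,209): print(v,[atz(f,(322,v),z,True)[:2].round(4).tolist() for z in (.034,.038,.042)])
print("slot ends px", proj(f,[.4735+.0215,-.3705,.036],True),proj(f,[.4735-.0215,-.3685,.036],True))
c=f["color"].astype(int)
print([(v,c[v,321].tolist()) for v in range(150,290) if abs(c[v,321]-c[v-1,321]).max()>20])
w=pickle.load(open("a4.pkl","rb"));c=w["wrist"]["color"];ff=w["wrist"]
cv2.imwrite("pics/a4slot.png",cv2.resize(c[215:285,200:450,::-1],None,fx=3.2,fy=6,interpolation=cv2.INTER_CUBIC))
ff=pickle.load(open("i5.pkl","rb"))["wrist"];cv2.imwrite("pics/i5slot.png",cv2.resize(ff["color"][100:200,160:490,::-1],None,fx=2.4,fy=5,interpolation=cv2.INTER_CUBIC))
E
```

```text
[ 0.48196156 -0.36970932  0.11776691]
204 [[0.4848, -0.3697], [0.4861, -0.3698], [0.4874, -0.3698]]
207 [[0.4824, -0.3696], [0.4837, -0.3696], [0.4851, -0.3697]]
209 [[0.4807, -0.3695], [0.4821, -0.3696], [0.4835, -0.3696]]
slot ends px [322.40931675 191.88088762] [322.53886908 243.79288498]
[(190, [42, 187, 81]), (191, [81, 144, 94]), (192, [110, 116, 111]), (207, [165, 166, 165]), (208, [204, 203, 202]), (221, [237, 236, 236]), (228, [236, 211, 210]), (229, [237, 143, 141]), (230, [239, 43, 39]), (231, [239, 19, 8])]
```

View pics/i5slot.png

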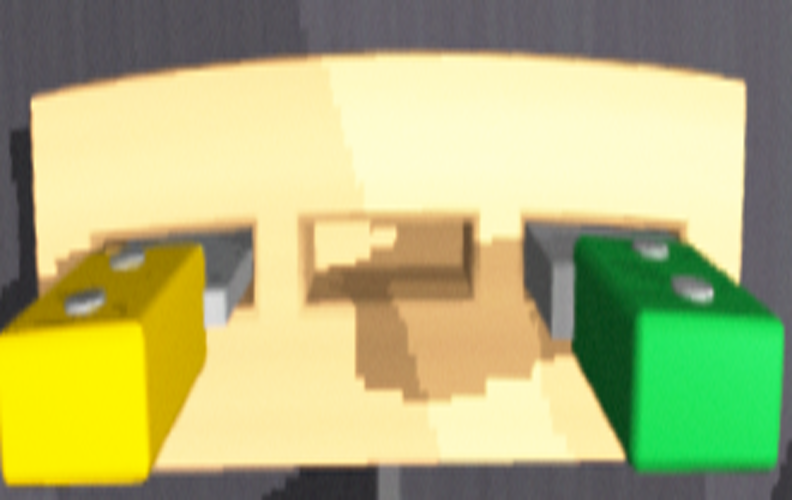

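```bash
python3 - <<'E'
from h import *
d=pickle.load(open("k3.pkl","rb"));f=d["wrist"];t=d["top"];s=d["scene"]
c=f["color"].astype(int)
print("shoulder20",atz(f,(321.5,220.7),.0895,True),"15",atz(f,(321.5,229),.0895,True))
print([(v,c[v,321].tolist()) for v in range(285,335) if abs(c[v,321]-c[v-1,321]).max()>20])
for z in(.036,.040): print(atz(f,(321.5,191.5),z,True))
cv2.imwrite("pics/k3t.png",cv2.resize(t["color"][205:285,415:475,::-1],None,fx=7,fy=7,interpolation=cv2.INTER_CUBIC))
# scene blade side (+x) edge: zoom pts
z=lambda u,v:((u+.5)/9-.5+160,(v+.5)/9-.5+270)
n=[.047,.999,0]
for nm,(u,v) in dict(should=(350,215),low=(430,362),lsh=(285,215),hb_r=(340,238),leftlow=(325,320)).items():
    print(nm,plane(s,z(u,v),[.482,-.3697-.003,.1],n).round(4))
E
```

```text
shoulder20 [ 0.49282058 -0.36987731  0.0895    ] 15 [ 0.4875161  -0.36961236  0.0895    ]
[(311, [200, 13, 9]), (318, [194, 103, 5]), (319, [217, 172, 0])]
[ 0.49533044 -0.3698331   0.036     ]
[ 0.4964776  -0.36990297  0.04      ]
should [ 0.4923 -0.3732  0.1002]
low [ 0.5045 -0.3738  0.0516]
lsh [ 0.4637 -0.3718  0.0808]
hb_r [ 0.4844 -0.3728  0.0861]
leftlow [ 0.4641 -0.3719  0.0392]
```

View pics/k3t.png

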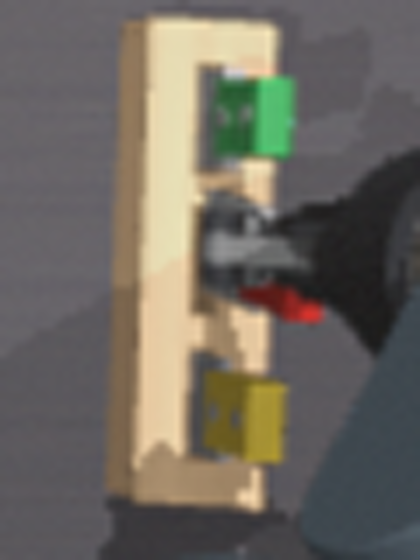

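```bash
python3 -m jog '[[[-0.004,0,0,0,0],[0,0,0.005,0,0],[0,0,0.004,0,0],[0,0,0,0,0]]]' 20|grep -E "pos|force"; python3 -m jog '[[[0,0,0.003,0,0],[0,0,0,0,0]]]'|grep -E "pos|force"
```

```text
eef_pos: [0.4782, -0.37, 0.1103]
wrist_force: [-2.3, 1.4, 6.9]
eef_pos: [0.4782, -0.3703, 0.1095]
wrist_force: [-4.8, 2.9, 18.0]
```

```bash
python3 -m jog '[[[0,0,-0.004,0,0],[0,0,0,0,0]]]'|grep -E "pos|force"; python3 - <<'E'
from h import *
d=grab(["wrist","scene"],"k4");c=d["wrist"]["color"][:,:,::-1];f=d["wrist"];print(d["obs"]["eef_pos"])
cv2.imwrite("pics/k4z.png",cv2.resize(c[130:250,280:370],None,fx=8,fy=5,interpolation=cv2.INTER_CUBIC))
s=d["scene"]["color"][:,:,::-1]
cv2.imwrite("pics/k4s.png",cv2.resize(s[270:330,160:240],None,fx=9,fy=9,interpolation=cv2.INTER_CUBIC))
c=c[:,:,::-1].astype(int)
print([(v,c[v,321].tolist()) for v in range(180,335) if abs(c[v,321]-c[v-1,321]).max()>20])
E
```

```text
eef_pos: [0.4784, -0.3701, 0.1111]
wrist_force: [-1.1, -0.4, 3.9]
[ 0.47839201 -0.37013734  0.11089423]
[(187, [39, 173, 73]), (188, [77, 112, 87]), (189, [100, 104, 100]), (208, [145, 145, 146]), (209, [193, 193, 192]), (221, [234, 234, 233]), (228, [230, 177, 176]), (229, [232, 97, 95]), (230, [234, 28, 22]), (316, [197, 19, 15]), (318, [169, 83, 5]), (319, [200, 156, 0]), (320, [212, 177, 0])]
```

View pics/k4z.png

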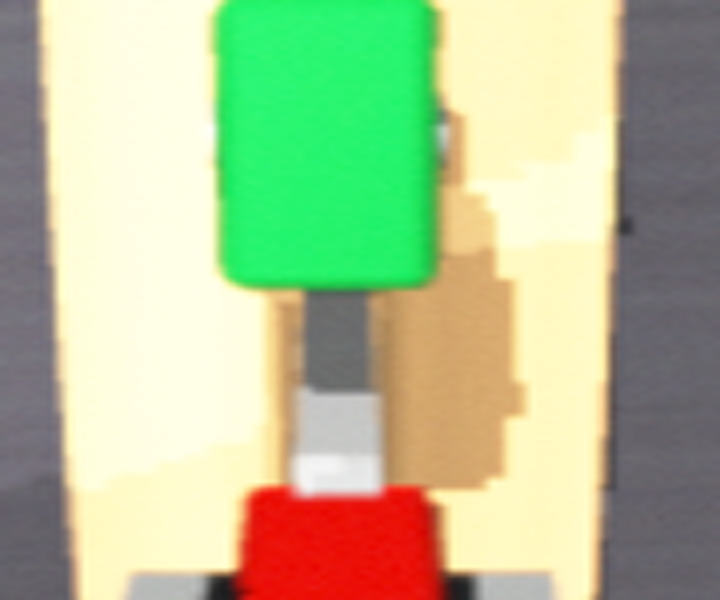

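View pics/k4s.png

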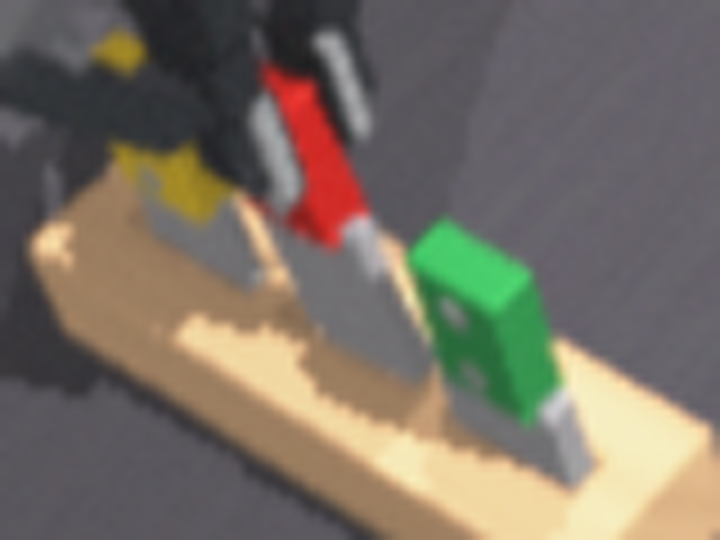

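```bash
python3 - <<'E'
from h import *
for tag in("i5",):
    f=pickle.load(open(tag+".pkl","rb"))["wrist"]
    z=lambda u,v:(160+(u+.5)/2.4-.5,100+(v+.5)/5-.5)
    for p in [(300,213),(477,211),(305,303),(473,302)]: print("slot",atz(f,z(*p),.036,True).round(4))
    for p in [(33,97),(744,82),(740,463),(45,470)]: print("rack",atz(f,z(*p),.036,True).round(4))
f=pickle.load(open("i2.pkl","rb"))["wrist"]
cv2.imwrite("pics/i2slot.png",cv2.resize(f["color"][80:180,160:490,::-1],None,fx=2.4,fy=5,interpolation=cv2.INTER_CUBIC))
E
```

```text
slot [ 0.4518 -0.3619  0.036 ]
slot [ 0.496 -0.364  0.036]
slot [ 0.4522 -0.373   0.036 ]
slot [ 0.4946 -0.3752  0.036 ]
rack [ 0.3805 -0.3401  0.036 ]
rack [ 0.569  -0.3485  0.036 ]
rack [ 0.5703 -0.3992  0.036 ]
rack [ 0.3763 -0.3897  0.036 ]
```

View pics/i2slot.png

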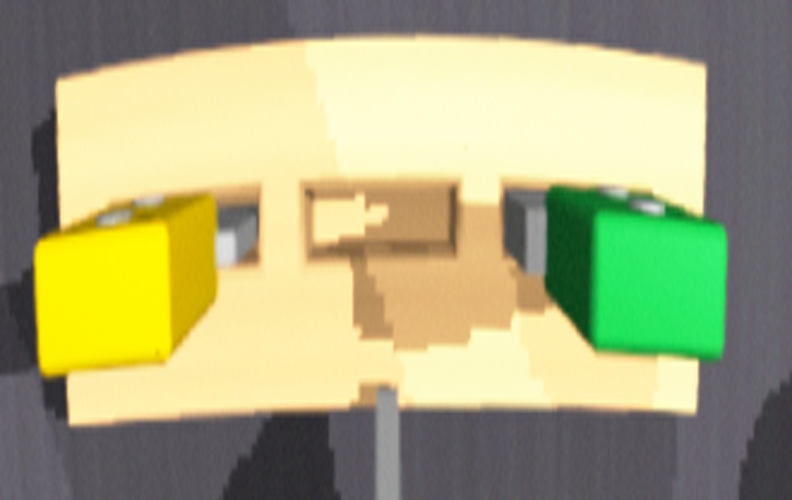

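```bash
python3 - <<'E'
from h import *
d=pickle.load(open("k4.pkl","rb"));s=d["scene"]
c=s["color"][265:330,165:245,::-1]
cv2.imwrite("pics/k4q.png",cv2.resize(c,None,fx=9.5,fy=9,interpolation=cv2.INTER_LANCZOS4))
z=lambda u,v:((u+.5)/9-.5+160,(v+.5)/9-.5+270)
n=[.047,.999,0]
def an(a,b,off):
    P=[plane(s,z(*q),[.4735,-.3685-off,.1],n) for q in(a,b)];D=P[1]-P[0];print(P[0].round(4),P[1].round(4),"tilt",np.degrees(np.arctan2(D[0],-D[2])).round(1))
print("red blade right/left edges");an((345,245),(428,372),.003);an((278,232),(320,322),.003)
print("red handle right edge front");an((300,105),(335,243),.007)
print("green handle left,right");an((412,262),(450,388),.007);an((524,297),(530,420),.007);an((548,425),(575,485),.004)
print("yellow handle right / left");an((112,150),(140,195),.007)
E
```

```text
red blade right/left edges
[ 0.4841 -0.372   0.0823] [ 0.5008 -0.3728  0.0437] tilt 23.4
[ 0.4561 -0.3707  0.0681] [ 0.4599 -0.3709  0.0344] tilt 6.5
red handle right edge front
[ 0.4933 -0.3764  0.1445] [ 0.4871 -0.3761  0.0898] tilt -6.5
green handle left,right
[ 0.5169 -0.3775  0.1032] [ 0.5147 -0.3774  0.0526] tilt -2.4
[ 0.5566 -0.3794  0.1183] [ 0.5436 -0.3788  0.0616] tilt -12.9
[ 0.5456 -0.3759  0.0573] [ 0.5489 -0.376   0.0353] tilt 8.5
yellow handle right / left
[ 0.3996 -0.372   0.0671] [ 0.4043 -0.3722  0.0523] tilt 17.7
```

View pics/k4q.png

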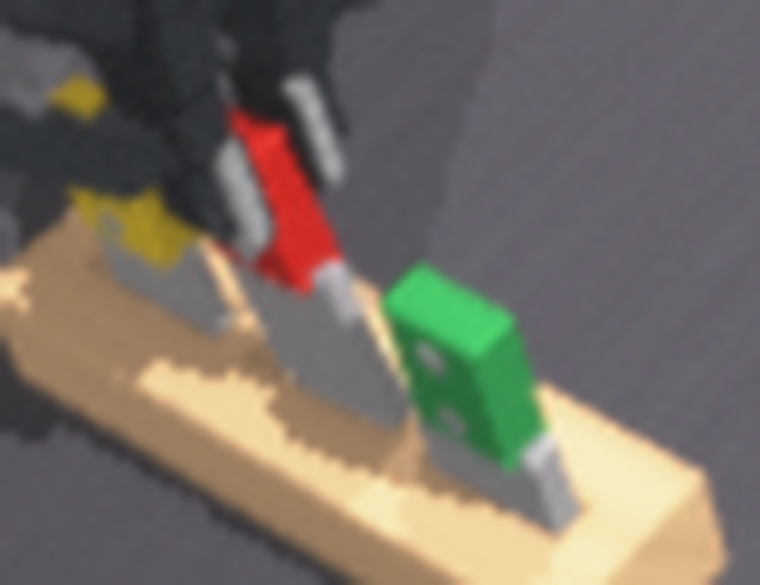

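```bash
python3 - <<'E'
from h import *
s=pickle.load(open("k4.pkl","rb"))["scene"]
def sl(x,y,z0,z1,t=0):
    dx=np.tan(np.radians(t))*(z1-z0)
    a=proj(s,[x,y,z0]);b=proj(s,[x-dx,y+.047*dx,z1]);d=(a-b)*[9.5,9];return (d[0]/d[1]).round(3)
print("green vert",sl(.5445,-.379,.058,.104))
for t in(-5,0,5,10): print("red",t,sl(.488,-.376,.085,.13,t))
E
```

```text
green vert 0.339
red -5 0.294
red 0 0.381
red 5 0.458
red 10 0.527
```

```bash
python3 -m jog '[[[0,0,-0.004,0,0],[0.002,0,0,0,0],[0,0,0.006,0,0],[0,0,0,0,0]]]' 20|grep -E "pos|force"; python3 -m jog '[[[0,0,0.004,0,0],[0,0,0,0,0]]]'|grep -E "pos|force"
```

```text
eef_pos: [0.4809, -0.3707, 0.1115]
wrist_force: [-3.8, 2.5, 18.3]
eef_pos: [0.4809, -0.3715, 0.1106]
wrist_force: [-8.2, 4.2, 34.4]
```

```bash
python3 -m jog '[[[0,0,-0.009,0,0],[-0.006,-0.0007,0,0,0],[0,0,0,0,0]]]' 20|grep -E "pos|force"; python3 -m jog '[[[0,0,0.005,0,0],[0,0,0,0,0]]]'|grep -E "pos|force"; python3 -m jog '[[[0,0,0.003,0,0],[0,0,0,0,0]]]'|grep -E "pos|force"
```

```text
eef_pos: [0.4731, -0.3682, 0.1125]
wrist_force: [-0.2, -1.0, -1.1]
eef_pos: [0.4736, -0.3683, 0.1066]
wrist_force: [0.2, -0.1, -0.9]
eef_pos: [0.4739, -0.3685, 0.1044]
wrist_force: [0.4, 0.4, -0.7]
```

```bash
python3 -m jog '[[[0,0,0.003,0,0],[0,0,0,0,0]]]'|grep -E "pos|force"; python3 -m jog '[[[0,0,0.003,0,0],[0,0,0,0,0]]]'|grep -E "pos|force"; python3 -m jog '[[[0,0,0.003,0,0],[0,0,0,0,0]]]'|grep -E "pos|force"
```

```text
eef_pos: [0.4741, -0.3687, 0.102]
wrist_force: [0.3, -0.1, -0.6]
eef_pos: [0.4741, -0.3687, 0.0992]
wrist_force: [-0.4, -0.8, -0.9]
eef_pos: [0.4741, -0.3687, 0.0962]
wrist_force: [0.5, 0.1, -1.2]
```

```bash
python3 -m jog '[[[0,0,0.004,0,0],[0,0,0.003,0,0],[0,0,0,0,0]]]'|grep -E "pos|force"; python3 -m jog '[[[0,0,0.002,0,0],[0,0,0,0,0]]]'|grep -E "pos|force"; python3 - <<'E'
from h import *
d=grab(["wrist","scene"],"k5");c=d["wrist"]["color"][:,:,::-1]
s=d["scene"]["color"][:,:,::-1]
cv2.imwrite("pics/k5s.png",cv2.resize(s[250:350,150:260],None,fx=6,fy=6,interpolation=cv2.INTER_CUBIC))
E
```

```text
eef_pos: [0.4743, -0.3688, 0.089]
wrist_force: [1.5, 0.4, -1.9]
eef_pos: [0.4744, -0.369, 0.0874]
wrist_force: [1.3, 0.5, -2.2]
```

View pics/k5s.png

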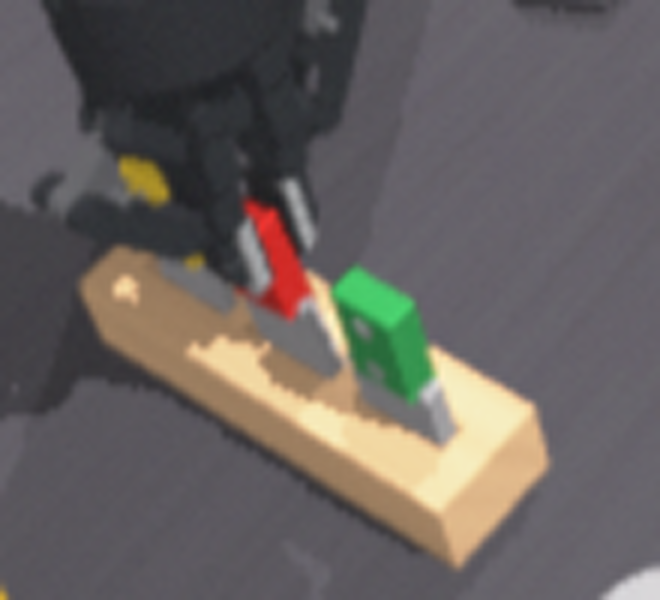

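View pics/k5_wrist.png

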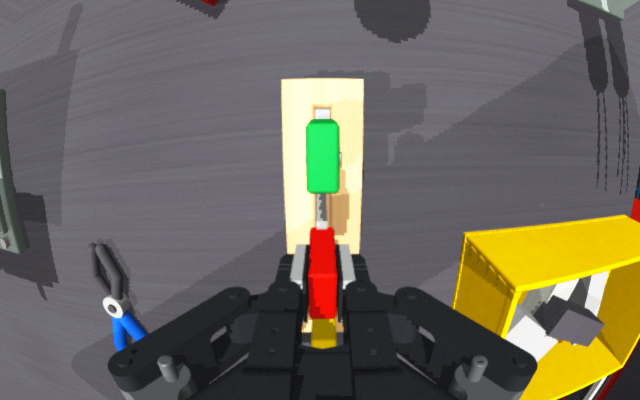

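```bash
python3 -m jog '[[[0.001,0,0.0015,0,0],[0,0,0,0,0]]]'|grep -E "pos|force"; python3 -m jog '[[[0.001,0,0.0015,0,0],[0,0,0,0,0]]]'|grep -E "pos|force"
```

```text
eef_pos: [0.475, -0.3688, 0.0859]
wrist_force: [0.1, 0.2, -0.9]
eef_pos: [0.476, -0.369, 0.0854]
wrist_force: [-1.6, 0.9, 5.2]
```

```bash
python3 -m jog '[[[0.003,0,-0.001,0,0],[0,0,0,0,0],[0,0,0,0,0.025],[0,0,0,0,0.04],[0,0,0,0,0.04]]]'; python3 -m jog '[[[0,0,-0.03,0,0.04],[0,0,-0.045,0,0.04],[0,0,-0.045,0,0.04],[0,0,0,0,0.04]]]'|head -2;  python3 - <<'E'
from h import *
d=grab(["wrist","scene","top"],"m1");c=d["wrist"]["color"][:,:,::-1]
s=d["scene"]["color"][:,:,::-1];t=d["top"]["color"][:,:,::-1]
a=cv2.resize(s[260:350,150:260],(440,360),interpolation=cv2.INTER_CUBIC);b=cv2.resize(c[80:290,270:380],(190,360),interpolation=cv2.INTER_CUBIC)
cv2.imwrite("pics/m1.png",np.hstack([a,b]))
E
```

```text
t: 38.1
eef_pos: [0.4801, -0.3696, 0.0856]
eef_rot: [[0.999, -0.048, 0.002], [-0.048, -0.999, -0.001], [0.002, 0.001, -1.0]]
wrist_force: [0.5, 0.3, -0.0]
gripper_width: 0.0403
t: 38.5
eef_pos: [0.483, -0.3727, 0.2125]
```

View pics/m1.png

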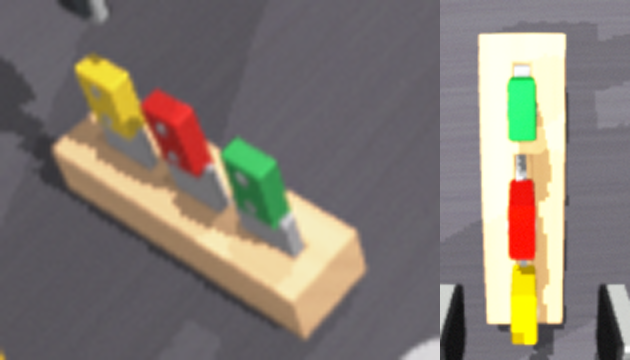

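The red gauge stands upright in its slot, level with the yellow and green ones, with the gripper clear above. I'll check the jig once more before handing in.

```bash
python3 - <<'E'
from jt import *
d=pickle.load(open("m1.pkl","rb"));t=d["top"]["color"][:,:,::-1]
cv2.imwrite("pics/m1t.png",cv2.resize(t[160:260,190:340],None,fx=5,fy=5,interpolation=cv2.INTER_CUBIC))
# gap from top view: before vs after, darkest-band integral (dark area width), per row
o=np.array([.5371,.1183,.1200]);R=jigR(np.radians(-5.8))
f0=pickle.load(open("f0.pkl","rb"))["top"]
def prof(f,x):
    ys=np.arange(-14,26,.25);g=[]
    for y in ys:
        uv=proj(f,o+R@np.array([x,y,40])/1e3);g.append(cv2.getRectSubPix(f["color"][:,:,0],(1,1),(float(uv[0]),float(uv[1])))[0,0])
    return ys,np.array(g,float)
for n,f in(("start",f0),("end",d["top"])):
    w=[]
    for x in(-12,-6,0,6):
        ys,g=prof(f,x);b=np.median(g);th=b-25;m=g<th;w.append((m.sum()*.25,ys[m].min() if m.any() else None,ys[m].max() if m.any() else None))
    print(n,w)
E
```

```text
start [(np.float64(12.0), np.float64(0.25), np.float64(12.0)), (np.float64(12.0), np.float64(0.0), np.float64(11.75)), (np.float64(12.0), np.float64(-0.25), np.float64(11.5)), (np.float64(12.25), np.float64(-0.25), np.float64(11.75))]
end [(np.float64(7.5), np.float64(-0.25), np.float64(7.0)), (np.float64(7.0), np.float64(0.0), np.float64(6.75)), (np.float64(6.75), np.float64(0.25), np.float64(6.75)), (np.float64(7.0), np.float64(0.25), np.float64(7.0))]
```

View pics/m1t.png

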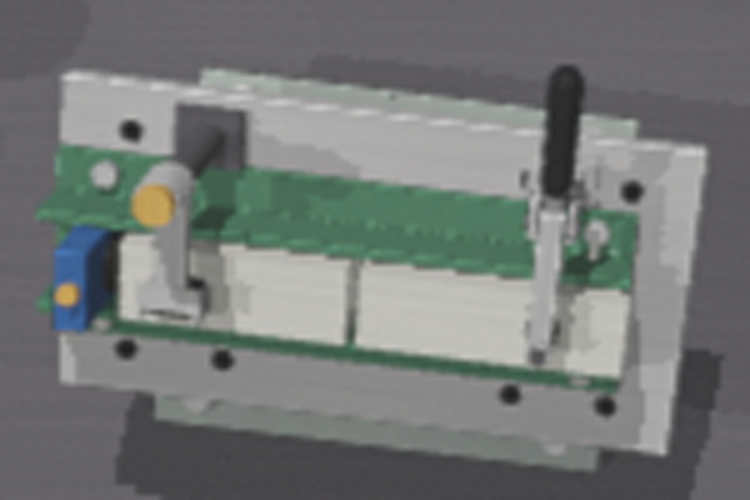

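```bash
python3 -c "
from bench import env
o=env.get_obs();print(o['t'],o['wrist_force']);print(env.sign_off())"
```

```text
38.65 [-1.12514234 -0.63569651 -0.82640919]
the job is handed in; nothing more can be done
None
```

The job is handed in at 38.7 s: the tubes are set on the 6 mm gauge and the red gauge is back upright in its own slot.

**What I did:**
- I tilted the gauge to match the table by leaning its blade on the rack's edge, because the arm can only point straight down. Then I lowered it to the channel floor, pressed with about 20 N and let go.
- I pushed the blue tail stop until the force rose from about 5 N, where it slid freely, to about 8 N. That puts the nip at roughly 3 N.
- I drew the blade straight out. The drag was steady at about 5 N the whole way and came with little sideways force, so I did not repeat the push.
- I straightened the gauge on the rack's other edge and the bench, then racked it. It stuck in the slot three times, with up to 36 N on the wrist, before a small sideways shift let it drop in.

**Last checks:**
- The pictures show the gauge standing upright, the yellow and green gauges still in their slots, and the gripper clear of everything.
- **Final gap:** I could not measure it directly to better than a few tenths of a millimetre. The raw camera widths were 4.5 mm in the wrist view and about 7 mm in the top view, so neither reads 6 mm. I relied on the nip force instead, which suggests about 5.7 mm, since the rubber closes up slightly once the blade is out.
- **Drag:** 5 N is more than I expected from a 3 N nip, so the gap may be a little tighter than that.

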